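# Pin and lock the forks of a pull-test rig

## Task

Get the pull-test rig ready: take every clevis pin lying on the bench and push it by its handle, from the entry side, through a free fork and the link eye inside it until its head is fully home, then drop a linchpin from the grey block down through the cross hole in the pin's far end, ring side towards the nose, and swing its sprung ring down over the pin end until it snaps shut. Two or three clevis pins are laid out, any pin fits any fork and any linchpin any pin; spare linchpins stay standing in the block, and leave the other things on the bench where they are.

Things in the scene. Friction and masses are not known exactly. Their poses are not given: they have to be found in the camera images.
- fork1 (a point): Fork on the fixed rig: two blue ears (56 mm wide, 113 mm tall, 12 mm thick) with a link's steel eye held in line between. One level 28 mm square hole through all, 50 mm face to face. Point: hole centre on the entry face, 85 mm up; x = the way pins are pushed in (roughly world -y, from the robot's left), z up.
- fork2 (a point): Another fork like fork1, same rig, 105 mm from fork1 along the rig's y.
- fork3 (a point): Another fork like fork1, same rig, 210 mm from fork1 along the rig's y.
- pin1_handle (a point): Clevis pin, 0.25 kg (None if absent), lying handle up as it is used. Orange handle 34 long, 14 thick (y), 60 mm tall; head plate 42 wide, 36 tall, 8 thick; 24 mm square shank with ball nose, 96 long, underside level (head and handle 2 mm higher). Point: mid-length of the handle, 44 mm above the underside; x = towards the nose, z up. Head's seating face 25 mm ahead, shank axis 32 mm below.
- pin1_hole (a point): Same axes as pin1_handle. Centre of this pin's upright 14 mm square through cross hole, on the shank axis, 66 mm ahead of the head's seating face (so 66 mm along the fork's x when seated) and 91 mm ahead of the handle point; shank top 12 mm above; nose end 30 mm ahead.
- pin2_handle (a point): Clevis pin, 0.25 kg (None if absent), lying handle up as it is used. Orange handle 34 long, 14 thick (y), 60 mm tall; head plate 42 wide, 36 tall, 8 thick; 24 mm square shank with ball nose, 96 long, underside level (head and handle 2 mm higher). Point: mid-length of the handle, 44 mm above the underside; x = towards the nose, z up. Head's seating face 25 mm ahead, shank axis 32 mm below.
- pin2_hole (a point): Same axes as pin2_handle. Centre of this pin's upright 14 mm square through cross hole, on the shank axis, 66 mm ahead of the head's seating face (so 66 mm along the fork's x when seated) and 91 mm ahead of the handle point; shank top 12 mm above; nose end 30 mm ahead.
- pin3_handle (a point): Clevis pin, 0.25 kg (None if absent), lying handle up as it is used. Orange handle 34 long, 14 thick (y), 60 mm tall; head plate 42 wide, 36 tall, 8 thick; 24 mm square shank with ball nose, 96 long, underside level (head and handle 2 mm higher). Point: mid-length of the handle, 44 mm above the underside; x = towards the nose, z up. Head's seating face 25 mm ahead, shank axis 32 mm below.
- pin3_hole (a point): Same axes as pin3_handle. Centre of this pin's upright 14 mm square through cross hole, on the shank axis, 66 mm ahead of the head's seating face (so 66 mm along the fork's x when seated) and 91 mm ahead of the handle point; shank top 12 mm above; nose end 30 mm ahead.
- lynch1_knob (a point): Linchpin, 0.12 kg, standing in the block, ring open. Yellow knob 14 mm square, 44 tall, on a brass collar 26 square, 6 thick; below it an 11 mm square shank 46 long, round nose. Point: on the knob, 36 mm above the collar's underside, knob top 14 higher; x = side the open ring stands out, z up. Home when the collar rests on a pin's shank, this point 48 mm above that pin's hole point.
- lynch1_ring (a joint): Red ring angle, rad: 0 = open (stands out to the linchpin's +x, 15 deg above level), 1.83 = shut, hanging round the shank's end. Hoop of 6 mm bar, 36 mm wide inside; hinge along y, 33 mm below the knob point; outer bar 55 mm from it. Over-centre spring: reopens if let go before 0.92, snaps shut after. Press the outer bar down, about 2 N; it must sink some 40 mm below the hinge.
- lynch2_knob (a point): Linchpin, 0.12 kg, standing in the block, ring open. Yellow knob 14 mm square, 44 tall, on a brass collar 26 square, 6 thick; below it an 11 mm square shank 46 long, round nose. Point: on the knob, 36 mm above the collar's underside, knob top 14 higher; x = side the open ring stands out, z up. Home when the collar rests on a pin's shank, this point 48 mm above that pin's hole point.
- lynch2_ring (a joint): Red ring angle, rad: 0 = open (stands out to the linchpin's +x, 15 deg above level), 1.83 = shut, hanging round the shank's end. Hoop of 6 mm bar, 36 mm wide inside; hinge along y, 33 mm below the knob point; outer bar 55 mm from it. Over-centre spring: reopens if let go before 0.92, snaps shut after. Press the outer bar down, about 2 N; it must sink some 40 mm below the hinge.
- lynch3_knob (a point): Linchpin, 0.12 kg, standing in the block, ring open. Yellow knob 14 mm square, 44 tall, on a brass collar 26 square, 6 thick; below it an 11 mm square shank 46 long, round nose. Point: on the knob, 36 mm above the collar's underside, knob top 14 higher; x = side the open ring stands out, z up. Home when the collar rests on a pin's shank, this point 48 mm above that pin's hole point.
- lynch3_ring (a joint): Red ring angle, rad: 0 = open (stands out to the linchpin's +x, 15 deg above level), 1.83 = shut, hanging round the shank's end. Hoop of 6 mm bar, 36 mm wide inside; hinge along y, 33 mm below the knob point; outer bar 55 mm from it. Over-centre spring: reopens if let go before 0.92, snaps shut after. Press the outer bar down, about 2 N; it must sink some 40 mm below the hinge.
- block_top (a point): Middle of the top face of the grey storage block for linchpins (fixed, 50 mm tall, 240 by 55 mm), with three 15 mm square holes 80 mm apart along its y, right through; the rings stand out to its x.
- screwdriver: Bystander: screwdriver lying flat. Leave alone.
- wrench: Bystander: steel ring spanner, 190 mm long, lying flat. Leave alone.
- weight: Bystander: steel test weight, 50 mm across, 65 mm tall. Leave alone.
Mind the look-alikes: they are no part of the job. What is shaped like the part that bears lynch2_knob but purple is not meant.

How it is judged (in metres and radians):
At the end, for the whole second after the job is handed in: Every clevis pin present sits in a fork with its head within 6 mm of home (a locked pin has about 3 mm of play), and has in its cross hole an upright linchpin, collar within 4 mm of the pin, with the ring shut (angle over 1.7 rad); linchpins not used stand in the block; pins at rest (((x of pin1_hole in the frame of fork1 between 0.06 and 0.072 m and y of pin1_hole in the frame of fork1 between -0.006 and 0.006 m and z of pin1_hole in the frame of fork1 between -0.008 and 0.008 m) or (x of pin1_hole in the frame of fork2 between 0.06 and 0.072 m and y of pin1_hole in the frame of fork2 between -0.006 and 0.006 m and z of pin1_hole in the frame of fork2 between -0.008 and 0.008 m) or (x of pin1_hole in the frame of fork3 between 0.06 and 0.072 m and y of pin1_hole in the frame of fork3 between -0.006 and 0.006 m and z of pin1_hole in the frame of fork3 between -0.008 and 0.008 m)) and ((x of lynch1_knob in the frame of pin1_hole between -0.012 and 0.012 m and y of lynch1_knob in the frame of pin1_hole between -0.012 and 0.012 m and z of lynch1_knob in the frame of pin1_hole between 0.04 and 0.052 m and angle between lynch1_knob's own z axis and vertical below 0.25 rad and value of joint lynch1_ring above 1.7 rad) or (x of lynch2_knob in the frame of pin1_hole between -0.012 and 0.012 m and y of lynch2_knob in the frame of pin1_hole between -0.012 and 0.012 m and z of lynch2_knob in the frame of pin1_hole between 0.04 and 0.052 m and angle between lynch2_knob's own z axis and vertical below 0.25 rad and value of joint lynch2_ring above 1.7 rad) or (x of lynch3_knob in the frame of pin1_hole between -0.012 and 0.012 m and y of lynch3_knob in the frame of pin1_hole between -0.012 and 0.012 m and z of lynch3_knob in the frame of pin1_hole between 0.04 and 0.052 m and angle between lynch3_knob's own z axis and vertical below 0.25 rad and value of joint lynch3_ring above 1.7 rad)) and ((x of pin2_hole in the frame of fork1 between 0.06 and 0.072 m and y of pin2_hole in the frame of fork1 between -0.006 and 0.006 m and z of pin2_hole in the frame of fork1 between -0.008 and 0.008 m) or (x of pin2_hole in the frame of fork2 between 0.06 and 0.072 m and y of pin2_hole in the frame of fork2 between -0.006 and 0.006 m and z of pin2_hole in the frame of fork2 between -0.008 and 0.008 m) or (x of pin2_hole in the frame of fork3 between 0.06 and 0.072 m and y of pin2_hole in the frame of fork3 between -0.006 and 0.006 m and z of pin2_hole in the frame of fork3 between -0.008 and 0.008 m)) and ((x of lynch1_knob in the frame of pin2_hole between -0.012 and 0.012 m and y of lynch1_knob in the frame of pin2_hole between -0.012 and 0.012 m and z of lynch1_knob in the frame of pin2_hole between 0.04 and 0.052 m and angle between lynch1_knob's own z axis and vertical below 0.25 rad and value of joint lynch1_ring above 1.7 rad) or (x of lynch2_knob in the frame of pin2_hole between -0.012 and 0.012 m and y of lynch2_knob in the frame of pin2_hole between -0.012 and 0.012 m and z of lynch2_knob in the frame of pin2_hole between 0.04 and 0.052 m and angle between lynch2_knob's own z axis and vertical below 0.25 rad and value of joint lynch2_ring above 1.7 rad) or (x of lynch3_knob in the frame of pin2_hole between -0.012 and 0.012 m and y of lynch3_knob in the frame of pin2_hole between -0.012 and 0.012 m and z of lynch3_knob in the frame of pin2_hole between 0.04 and 0.052 m and angle between lynch3_knob's own z axis and vertical below 0.25 rad and value of joint lynch3_ring above 1.7 rad)) and ((x of pin3_hole in the frame of fork1 between 0.06 and 0.072 m and y of pin3_hole in the frame of fork1 between -0.006 and 0.006 m and z of pin3_hole in the frame of fork1 between -0.008 and 0.008 m) or (x of pin3_hole in the frame of fork2 between 0.06 and 0.072 m and y of pin3_hole in the frame of fork2 between -0.006 and 0.006 m and z of pin3_hole in the frame of fork2 between -0.008 and 0.008 m) or (x of pin3_hole in the frame of fork3 between 0.06 and 0.072 m and y of pin3_hole in the frame of fork3 between -0.006 and 0.006 m and z of pin3_hole in the frame of fork3 between -0.008 and 0.008 m)) and ((x of lynch1_knob in the frame of pin3_hole between -0.012 and 0.012 m and y of lynch1_knob in the frame of pin3_hole between -0.012 and 0.012 m and z of lynch1_knob in the frame of pin3_hole between 0.04 and 0.052 m and angle between lynch1_knob's own z axis and vertical below 0.25 rad and value of joint lynch1_ring above 1.7 rad) or (x of lynch2_knob in the frame of pin3_hole between -0.012 and 0.012 m and y of lynch2_knob in the frame of pin3_hole between -0.012 and 0.012 m and z of lynch2_knob in the frame of pin3_hole between 0.04 and 0.052 m and angle between lynch2_knob's own z axis and vertical below 0.25 rad and value of joint lynch2_ring above 1.7 rad) or (x of lynch3_knob in the frame of pin3_hole between -0.012 and 0.012 m and y of lynch3_knob in the frame of pin3_hole between -0.012 and 0.012 m and z of lynch3_knob in the frame of pin3_hole between 0.04 and 0.052 m and angle between lynch3_knob's own z axis and vertical below 0.25 rad and value of joint lynch3_ring above 1.7 rad)) and ((x of lynch1_knob in the frame of pin1_hole between -0.012 and 0.012 m and y of lynch1_knob in the frame of pin1_hole between -0.012 and 0.012 m and z of lynch1_knob in the frame of pin1_hole between 0.04 and 0.052 m and angle between lynch1_knob's own z axis and vertical below 0.25 rad and value of joint lynch1_ring above 1.7 rad) or (x of lynch1_knob in the frame of pin2_hole between -0.012 and 0.012 m and y of lynch1_knob in the frame of pin2_hole between -0.012 and 0.012 m and z of lynch1_knob in the frame of pin2_hole between 0.04 and 0.052 m and angle between lynch1_knob's own z axis and vertical below 0.25 rad and value of joint lynch1_ring above 1.7 rad) or (x of lynch1_knob in the frame of pin3_hole between -0.012 and 0.012 m and y of lynch1_knob in the frame of pin3_hole between -0.012 and 0.012 m and z of lynch1_knob in the frame of pin3_hole between 0.04 and 0.052 m and angle between lynch1_knob's own z axis and vertical below 0.25 rad and value of joint lynch1_ring above 1.7 rad) or (x of lynch1_knob in the frame of block_top between -0.015 and 0.015 m and y of lynch1_knob in the frame of block_top between -0.1 and 0.1 m and z of lynch1_knob in the frame of block_top between 0.02 and 0.046 m and angle between lynch1_knob's own z axis and vertical below 0.25 rad)) and ((x of lynch2_knob in the frame of pin1_hole between -0.012 and 0.012 m and y of lynch2_knob in the frame of pin1_hole between -0.012 and 0.012 m and z of lynch2_knob in the frame of pin1_hole between 0.04 and 0.052 m and angle between lynch2_knob's own z axis and vertical below 0.25 rad and value of joint lynch2_ring above 1.7 rad) or (x of lynch2_knob in the frame of pin2_hole between -0.012 and 0.012 m and y of lynch2_knob in the frame of pin2_hole between -0.012 and 0.012 m and z of lynch2_knob in the frame of pin2_hole between 0.04 and 0.052 m and angle between lynch2_knob's own z axis and vertical below 0.25 rad and value of joint lynch2_ring above 1.7 rad) or (x of lynch2_knob in the frame of pin3_hole between -0.012 and 0.012 m and y of lynch2_knob in the frame of pin3_hole between -0.012 and 0.012 m and z of lynch2_knob in the frame of pin3_hole between 0.04 and 0.052 m and angle between lynch2_knob's own z axis and vertical below 0.25 rad and value of joint lynch2_ring above 1.7 rad) or (x of lynch2_knob in the frame of block_top between -0.015 and 0.015 m and y of lynch2_knob in the frame of block_top between -0.1 and 0.1 m and z of lynch2_knob in the frame of block_top between 0.02 and 0.046 m and angle between lynch2_knob's own z axis and vertical below 0.25 rad)) and ((x of lynch3_knob in the frame of pin1_hole between -0.012 and 0.012 m and y of lynch3_knob in the frame of pin1_hole between -0.012 and 0.012 m and z of lynch3_knob in the frame of pin1_hole between 0.04 and 0.052 m and angle between lynch3_knob's own z axis and vertical below 0.25 rad and value of joint lynch3_ring above 1.7 rad) or (x of lynch3_knob in the frame of pin2_hole between -0.012 and 0.012 m and y of lynch3_knob in the frame of pin2_hole between -0.012 and 0.012 m and z of lynch3_knob in the frame of pin2_hole between 0.04 and 0.052 m and angle between lynch3_knob's own z axis and vertical below 0.25 rad and value of joint lynch3_ring above 1.7 rad) or (x of lynch3_knob in the frame of pin3_hole between -0.012 and 0.012 m and y of lynch3_knob in the frame of pin3_hole between -0.012 and 0.012 m and z of lynch3_knob in the frame of pin3_hole between 0.04 and 0.052 m and angle between lynch3_knob's own z axis and vertical below 0.25 rad and value of joint lynch3_ring above 1.7 rad) or (x of lynch3_knob in the frame of block_top between -0.015 and 0.015 m and y of lynch3_knob in the frame of block_top between -0.1 and 0.1 m and z of lynch3_knob in the frame of block_top between 0.02 and 0.046 m and angle between lynch3_knob's own z axis and vertical below 0.25 rad)) and linear speed of each of pin1, pin2, pin3 below 0.02 m/s); the robot touches nothing.
It fails at once if one of the bystanders is shifted by more than 40 mm (distance of any of screwdriver, wrench, weight from where it was at the start of the episode above 0.04 m).
Of pin1, pin2, pin3 only 2 to 3 are there at a start; the rules pass over those that are not, and their reading is None.
At some moment in a run one of pin1, pin2, pin3 may be knocked a few centimetres aside while the robot is not near it.
It also fails if it takes over 210 s, if anything falls off the work surface, if the arm or the gripper's body presses on something with over 40 N, if the wrist force passes 120 N, or if a joint passes its speed limit or range.

## Robot

A 7-joint arm with a two-finger parallel gripper is mounted at the origin on the work surface. World frame = base frame: x ahead of the robot, y to its left, z up, the work surface at z = 0. Lengths are in m, angles in degrees, forces in N, time in s.
With the tool pointing down it reaches from about 0.425 to 1.025 m from the base axis. Payload 9.4 kg.
Tool frame: the origin (TCP) lies at the very end of the fingers, on their centre line; the grasp point (between the pads) lies 19 mm behind it; z points along the fingers, x is the direction in which the jaws open and shut, and the axes are right-handed (so a half turn about z gives the same grasp; the last joint's range is limited). The gripper opens to 93 mm and grips with 3 to 60 N. Pads are 15 mm wide; open, the fingers measure 128 mm over their backs; the gripper's body (75 mm by 188 mm) begins 65 mm behind the grasp point.
Start: joints at [72.668, 34.337, -0.143, 91.639, 0.103, 54.024, -4.572], TCP at [0.162, -0.707, 0.219] pointing down, gripper open.
Joint ranges: [-147.43, 147.43], [-19.82, 112.94], [-74.19, 73.91], [6.32, 146.72], [-59.91, 239.91], [6.04, 106.73], [-150.56, 150.56]. Speed limits (degrees/s): [127.2, 127.2, 172.46, 172.46, 180, 180, 180].

## Interface

Orientations are given as a 3x3 rotation matrix whose columns are the frame's x, y, z axes.
In Python, from cell import monitor, grab_frame, order gives the robot as it stands. The module is installed in compiled form; this text tells all that it offers.
- The arm moves only by the tool send_rows, never from a script. Its argument "rows" is a list of rows, each an object of numbers: "jaw": the closure, from -1 (fully open) to 1 (shut); "x", "y", "z": the shift along the tool's x, y, z in m; "roll": the turn about the tool's z in rad. In form: [{"jaw": .., "x": .., "y": .., "z": .., "roll": ..}, ...]. A call has 1 to 12 rows; each row shifts and turns the commanded pose from where the row before left it, along the tool's axes as they then stand; what a row does not reach is not made up. A row lasts 1/8 s, in which the tool goes at most 62.5 mm and 10.7 degrees, less where a joint would pass 70% of its speed; a pose out of reach is approached as far as the arm can. A call with a gripper value outside its range is refused whole. The fingers move at their own pace and stop on an object; the grip force is fixed at half the most. Time passes only in rows, so rows that do not move let the fingers close. It gives the time, the measured TCP pose, the force and the opening at its end, in the units of the state.
- monitor.sense(): the state, without advancing time (a new reading comes with each control period).
- grab_frame(name): name is "scene" or "top" or "wrist"; returns a dict with "pixels" (420x560x3 uint8, red, green, blue), "fx", "fy", "cx", "cy" (pixels), "rvec" (rotation vector, rad) and "tvec" (3), from world to camera coordinates, as OpenCV has them; the wrist camera has in their place "T_tool_cam" (4x4, takes a point from camera to tool coordinates, whose origin is the TCP and whose axes are the tool frame's). Camera axes: x right, y down, z forward; pixel columns grow to the right and rows downward; lengths in m; the calibration is good to about 2 mm. A picture is of the moment at which its call begins: read the wrist's pose just before it. There is no depth.
- order.hand_in(): hands the job in, once; it reports no verdict.
The state is a dict: "clock": time; "joints": joint angles; "joint_vel": joint speeds; "tau": joint torques, N m; "eef_pos": TCP position; "tool_rot": TCP orientation; "force": force on the tool from outside, world axes, zero at the start; "ft_torque": the same for the moment, N m; "grip_width": opening from 0.0 (shut) to 1.0 (fully open).
Only numpy, scipy, OpenCV 4.12 (cv2) and the standard library are available. Lean on these libraries where they do the work, as an engineer would, in place of code of your own. Each camera call takes 0.05 s, during which the arm holds its last target.

## Working session

There is one attempt and no reset: what is moved stays moved. The work goes in short steps, Python scripts to look and compute and a tool call to move; the robot and the scene stay as the last step left them, time stands still between calls to the robot, and variables do not carry over. Pictures are saved under pics/ and viewed, and the job is handed in when it is done.

Besides the shell and the picture viewer there is one more tool, called as name(argument=value, ...) on one line, values as JSON. send_rows: Moves the arm, as the interface text tells. Its arguments: {"type":"object","properties":{"rows":{"type":"array"}},"required":["rows"]}

```bash
mkdir -p pics; ls
cat > h.py <<'E'
import numpy as np, cv2, sys
from cell import monitor, grab_frame, order
def snap(n,f):
    s=monitor.sense(); d=grab_frame(n); cv2.imwrite('pics/'+f+'.png',cv2.cvtColor(d['pixels'],cv2.COLOR_RGB2BGR))
    d['s']=s; np.save('pics/'+f+'.npy',d,allow_pickle=True); return d
def load(f): return np.load('pics/'+f+'.npy',allow_pickle=True).item()
def cam(d):
    K=np.array([[d['fx'],0,d['cx']],[0,d['fy'],d['cy']],[0,0,1.]])
    if 'T_tool_cam' in d:
        T=np.eye(4);T[:3,:3]=np.array(d['s']['tool_rot']);T[:3,3]=d['s']['eef_pos'];W=T@np.array(d['T_tool_cam'])
        return K,W[:3,:3],W[:3,3]
    R=cv2.Rodrigues(np.array(d['rvec'],float))[0];t=np.array(d['tvec'],float).ravel()
    return K,R.T,-R.T@t
def ray(d,u,v):
    K,R,c=cam(d); r=R@np.linalg.inv(K)@np.array([u,v,1.]); return c,r/np.linalg.norm(r)
def onz(d,u,v,z):
    c,r=ray(d,u,v); return c+r*(z-c[2])/r[2]
def proj(d,p):
    K,R,c=cam(d); q=K@(R.T@(np.array(p)-c)); return q[:2]/q[2]
def tri(L):
    A=np.zeros((3,3));b=np.zeros(3)
    for d,u,v in L:
        c,r=ray(d,u,v);M=np.eye(3)-np.outer(r,r);A+=M;b+=M@c
    return np.linalg.solve(A,b)
E
python3 - <<'E'
from h import *
for n in['scene','top','wrist']:
    d=snap(n,n+'0');print(n,cam(d)[2],d['fx'])
s=monitor.sense();print(s)
E
```

```text
pics
scene [ 1.0897919  -0.84921725  0.91463726] 390.2243833961466
top [ 0.46588244 -0.12058333  1.15407321] 406.67734778742164
wrist [ 0.22827554 -0.69073146  0.38385887] 366.4821473188856
{'clock': 0.15, 'joints': array([72.66693933, 34.37414568, -0.14600553, 91.67006129,  0.10275304,
       54.0237462 , -4.57136088]), 'joint_vel': array([-0.0182824 , -0.18804275,  0.02038893, -0.2098025 ,  0.04992892,
       -0.02923177, -0.05844306]), 'tau': array([ 3.24430686e-03, -7.65585995e+01,  1.49916261e+00, -2.52564168e+01,
       -5.22759848e-02,  1.48430618e-02,  1.24637945e-04]), 'eef_pos': array([ 0.16224514, -0.7062366 ,  0.21795841]), 'tool_rot': array([[ 2.23975748e-01, -9.74594649e-01, -3.67028975e-04],
       [-9.74594005e-01, -2.23976024e-01,  1.12545926e-03],
       [-1.17907226e-03,  1.05628660e-04, -9.99999299e-01]]), 'force': array([ 0.83494184,  0.04026162, -0.49962536]), 'ft_torque': array([ 0.01437021, -0.00093282, -0.01837354]), 'grip_width': 1.0040858927483693}
```

View pics/scene0.png

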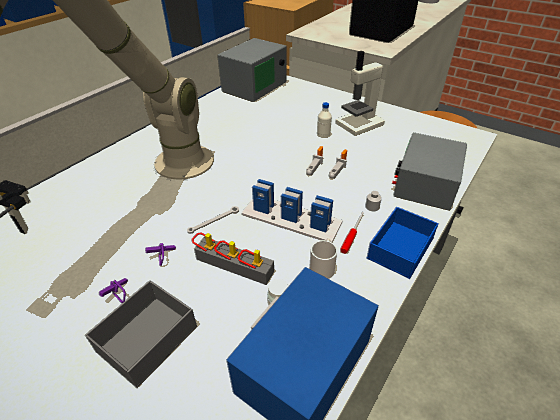

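View pics/top0.png

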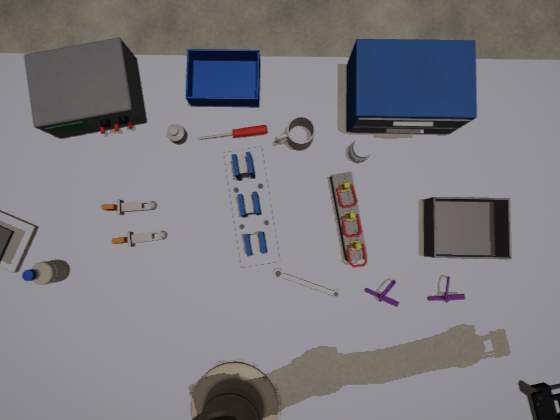

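View pics/wrist0.png

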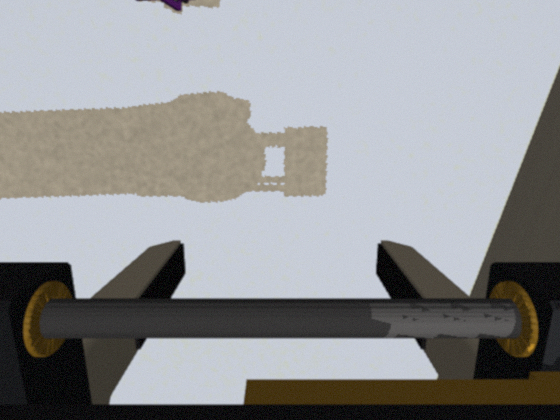

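Run:
```python
import cv2
a=cv2.imread('pics/top0.png')
cv2.imwrite('pics/c1.png',cv2.resize(a[140:280,90:390],None,fx=2.6,fy=2.6,interpolation=cv2.INTER_CUBIC))
a=cv2.imread('pics/scene0.png')
cv2.imwrite('pics/c2.png',cv2.resize(a[140:290,180:380],None,fx=4,fy=4,interpolation=cv2.INTER_CUBIC))
```

```text
(no output)
```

View pics/c1.png

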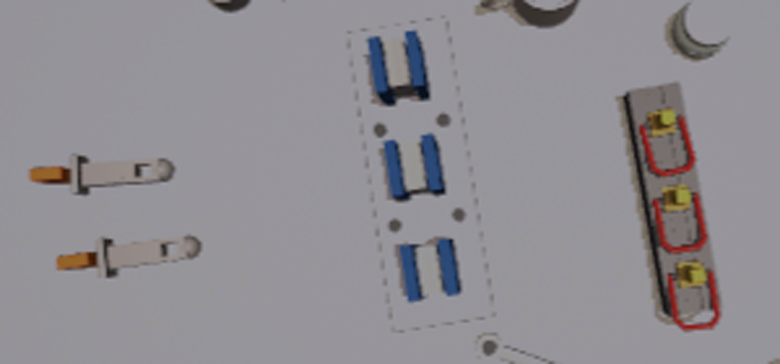

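View pics/c2.png

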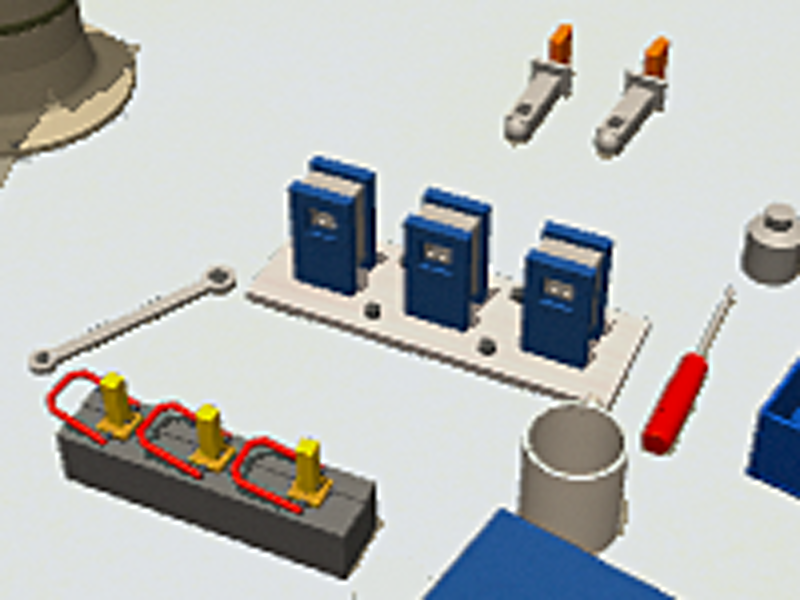

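Run:
```python
from h import *
d=load('top0');w=load('wrist0')
for n,u,v,z in [('pinA handle',109,207,.055),('pinA nose',153,206,.012),('pinB handle',119,240,.055),('pinB nose',163,236,.012),
 ('f_far entry top',236,167,.113),('f_far exit',250,166,.113),('f_mid',248.5,204,.113),('f_near',255,243.5,.113),
 ('L far',346,187,.1),('L mid',351,216,.1),('L near',357,245,.1),('wrench',278,273,0),('wr2',336,293,0),('weight',176,132,.06),('sd',265,130,.01),('sd tip',200,138,0),('mug',297,134,.08),('can',361,150,0.05)]:
    print(n,onz(d,u,v,z).round(3))
print(np.array(w['T_tool_cam']).round(3))
for p in [(0,0,0),(0,0,-.019)]:
    T=np.linalg.inv(w['T_tool_cam']);q=T[:3,:3]@np.array(p)+T[:3,3];print(q,w['fx']*q[0]/q[2]+w['cx'],w['fy']*q[1]/q[2]+w['cy'])
```

```text
pinA handle [0.536 0.35  0.055]
pinA nose [0.544 0.244 0.012]
pinB handle [0.447 0.319 0.055]
pinB nose [0.46  0.212 0.012]
f_far entry top [ 0.642 -0.     0.113]
f_far exit [ 0.645 -0.036  0.113]
f_mid [ 0.547 -0.035  0.113]
f_near [ 0.446 -0.054  0.113]
L far [ 0.596 -0.287  0.1  ]
L mid [ 0.521 -0.3    0.1  ]
L near [ 0.447 -0.316  0.1  ]
wrench [ 0.362 -0.113  0.   ]
wr2 [ 0.31  -0.276  0.   ]
weight [0.745 0.173 0.06 ]
sd [ 0.768 -0.069  0.01 ]
sd tip [0.744 0.119 0.   ]
mug [ 0.74  -0.158  0.08 ]
can [ 0.705 -0.335  0.05 ]
[[ 1.    -0.     0.    -0.   ]
 [ 0.     0.969  0.246 -0.068]
 [-0.    -0.246  0.969 -0.166]
 [ 0.     0.     0.     1.   ]]
[0.00049322 0.02491989 0.17760559] 281.2626578009137 257.8014427674429
[0.00049552 0.02959528 0.15918982] 281.38568548714494 274.5136273212849
```

```bash
cat >> h.py <<'E'
def go(tx,ty,tz,head=None):
    """tool-frame shift and roll to reach target; roll done first, shift expressed after the roll"""
    s=monitor.sense();R=np.array(s['tool_rot']);p=np.array(s['eef_pos'])
    h=np.degrees(np.arctan2(R[1,0],R[0,0]))
    dr=0
    if head is not None:
        dr=(head-h+180)%360-180
    a=np.radians(h+dr);X=np.array([np.cos(a),np.sin(a),0]);Y=np.array([np.sin(a),-np.cos(a),0])
    D=np.array([tx,ty,tz])-p
    print('t%.2f pos'%s['clock'],p.round(4),'head %.2f'%h,'j',np.round(s['joints'],0),'F',np.round(s['force'],1),'grip %.3f'%s['grip_width'])
    print(' roll %.4f rad'%np.radians(-dr),' x %.4f y %.4f z %.4f'%(D@X,D@Y,-D[2]),'rows>=%.1f'%(np.linalg.norm(D)/.06))
E
python3 -c "
from h import *
go(.45,-.36,.4,5)"
```

```text
t0.15 pos [ 0.1622 -0.7062  0.218 ] head -77.06 j [73. 34. -0. 92.  0. 54. -5.] F [ 0.8  0.  -0.5] grip 1.004
 roll -1.4322 rad  x 0.3168 y -0.3198 z -0.1820 rows>=8.1
```

send_rows(rows=[{"jaw":-1,"x":0,"y":0,"z":-0.02,"roll":-0.18},{"jaw":-1,"x":0,"y":0,"z":-0.02,"roll":-0.18},{"jaw":-1,"x":0,"y":0,"z":-0.02,"roll":-0.18},{"jaw":-1,"x":0,"y":0,"z":-0.02,"roll":-0.18},{"jaw":-1,"x":0,"y":0,"z":-0.02,"roll":-0.18},{"jaw":-1,"x":0,"y":0,"z":-0.02,"roll":-0.18},{"jaw":-1,"x":0,"y":0,"z":-0.02,"roll":-0.18},{"jaw":-1,"x":0,"y":0,"z":-0.02,"roll":-0.18}])

```text
clock: 1.15
eef_pos: [0.1621, -0.7064, 0.3789]
tool_rot: [[0.995, 0.101, -0.0], [0.101, -0.995, 0.001], [-0.0, -0.001, -1.0]]
force: [0.6, -0.3, 0.1]
grip_width: 0.999
```

```bash
python3 -c "
from h import *
go(.50,-.36,.38,5)"
```

```text
t1.15 pos [ 0.1621 -0.7064  0.3789] head 5.78 j [ 86.  29. -22.  79.  11.  74.  69.] F [ 0.6 -0.3  0.1] grip 0.999
 roll 0.0135 rad  x 0.3668 y -0.3157 z -0.0011 rows>=8.1
```

send_rows(rows=[{"jaw":-1,"x":0.04,"y":-0.035,"z":0,"roll":0},{"jaw":-1,"x":0.04,"y":-0.035,"z":0,"roll":0},{"jaw":-1,"x":0.04,"y":-0.035,"z":0,"roll":0},{"jaw":-1,"x":0.04,"y":-0.035,"z":0,"roll":0},{"jaw":-1,"x":0.04,"y":-0.035,"z":0,"roll":0},{"jaw":-1,"x":0.04,"y":-0.035,"z":0,"roll":0},{"jaw":-1,"x":0.04,"y":-0.035,"z":0,"roll":0},{"jaw":-1,"x":0.04,"y":-0.035,"z":0,"roll":0},{"jaw":-1,"x":0.04,"y":-0.035,"z":0,"roll":0},{"jaw":-1,"x":0,"y":0,"z":0,"roll":0}])

```text
clock: 2.4
eef_pos: [0.4938, -0.3545, 0.3787]
tool_rot: [[0.995, 0.102, 0.001], [0.102, -0.995, 0.002], [0.001, -0.002, -1.0]]
force: [-0.3, 0.4, 0.4]
grip_width: 1.0
```

```bash
python3 -c "
from h import *
d=snap('wrist','w1')
go(.55,0,.38,6)
for p in [(.596,-.287,.1),(.521,-.3,.1),(.447,-.316,.1)]: print(proj(d,p))"
```

```text
t2.45 pos [ 0.4919 -0.3571  0.3785] head 5.67 j [ 52.  20. -29.  95.  11.  68.  25.] F [-0.9 -1.1  0.1] grip 1.002
 roll -0.0058 rad  x 0.0951 y -0.3491 z -0.0015 rows>=6.0
[371.46706802 123.60562072]
[307.31305479 128.18079765]
[244.13050795 135.36753747]
```

View pics/w1.png

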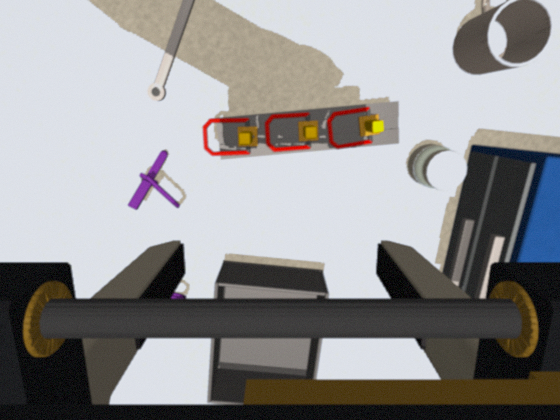

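send_rows(rows=[{"jaw":-1,"x":0.02,"y":-0.05,"z":0,"roll":0},{"jaw":-1,"x":0.02,"y":-0.05,"z":0,"roll":0},{"jaw":-1,"x":0.02,"y":-0.05,"z":0,"roll":0},{"jaw":-1,"x":0.02,"y":-0.05,"z":0,"roll":0},{"jaw":-1,"x":0.01,"y":-0.04,"z":0,"roll":0},{"jaw":-1,"x":0.005,"y":-0.02,"z":0,"roll":0},{"jaw":-1,"x":0,"y":0,"z":0,"roll":0},{"jaw":-1,"x":0,"y":0,"z":0,"roll":0}])

```text
clock: 3.45
eef_pos: [0.5604, -0.0933, 0.3784]
tool_rot: [[0.996, 0.092, -0.001], [0.092, -0.996, -0.001], [-0.001, 0.001, -1.0]]
force: [0.1, -0.1, 0.2]
grip_width: 0.998
```

```bash
python3 -c "
from h import *
d=snap('wrist','w2')
go(.5,.18,.38,6)"
```

```text
t3.50 pos [ 0.5604 -0.0933  0.3784] head 5.28 j [ 29.  18. -34.  99.  11.  66.  -3.] F [ 0.9  0.1 -0.4] grip 0.999
 roll -0.0126 rad  x -0.0315 y -0.2781 z -0.0016 rows>=4.7
```

View pics/w2.png

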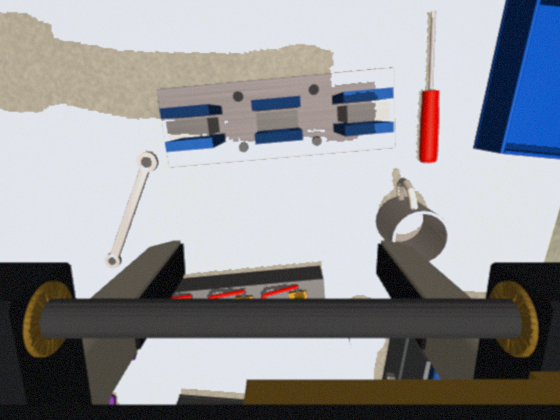

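```bash
python3 -c "
from h import *
a=cv2.imread('pics/w2.png')
cv2.imwrite('pics/c3.png',cv2.resize(a[65:180,145:405],None,fx=3,fy=3,interpolation=cv2.INTER_CUBIC))
h=cv2.cvtColor(a,cv2.COLOR_BGR2HSV)
m=cv2.inRange(h,(100,120,20),(125,255,255));m[:, 430:]=0
n,l,st,c=cv2.connectedComponentsWithStats(m)
d=load('w2')
for i in range(1,n):
    if st[i,4]>100:
        print(st[i],c[i])
        vs=a[l==i]; print(np.percentile(vs[:,0],[10,50,90]))
"
```

```text
[333  88  60  15 593] [363.42833052  95.06745363]
[ 50. 114. 183.]
[252  97  48  13 475] [275.53684211 103.11368421]
[106. 110. 113.]
[160 105  61  13 565] [189.47256637 110.95044248]
[ 53. 106. 110.]
[335 122  58  14 622] [363.86495177 127.69292605]
[ 52. 109. 182.]
[255 128  47  15 510] [278.40980392 135.3254902 ]
[ 87.8 108.  112. ]
[165 135  59  17 614] [194.27687296 142.83387622]
[ 53.3 184.  189. ]
```

View pics/c3.png

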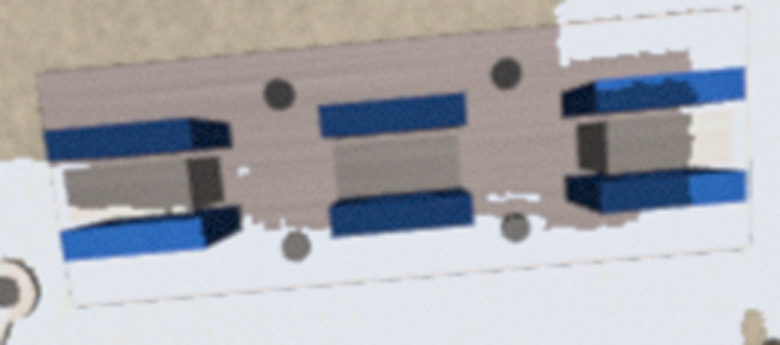

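```bash
cat > forks.py <<'E'
from h import *
d=load('w2')
q={'far':[(600,82),(745,68),(747,198),(603,213)],'mid':[(320,107),(465,94),(473,223),(332,237)],'near':[(45,130),(190,118),(205,247),(63,260)]}
for z in (.113,):
  for k,P in q.items():
    W=np.array([onz(d,145+(u+.5)/3-.5,65+(v+.5)/3-.5,z)[:2] for u,v in P])
    e=W[1]-W[0];x=W[2]-W[3]
    A=np.degrees(np.arctan2(e[1],e[0])),np.degrees(np.arctan2(x[1],x[0]))
    cE=(W[0]+W[1])/2;cX=(W[2]+W[3])/2
    print(z,k,'widths',np.linalg.norm(e).round(4),np.linalg.norm(x).round(4),'ang',np.round(A,1),'E',cE.round(4),'X',cX.round(4),'depth',np.linalg.norm(cX-cE).round(4),'mid',((cE+cX)/2).round(4))
E
python3 forks.py
```

```text
0.113 far widths 0.0542 0.0554 ang [10.6 11.2] E [0.6507 0.0091] X [ 0.6589 -0.0383] depth 0.0481 mid [ 0.6548 -0.0146]
0.113 mid widths 0.0548 0.0549 ang [10.2 10.9] E [ 0.5471 -0.0096] X [ 0.5552 -0.0572] depth 0.0483 mid [ 0.5512 -0.0334]
0.113 near widths 0.0553 0.0558 ang [ 9.8 10.4] E [ 0.4442 -0.0277] X [ 0.452  -0.0759] depth 0.0487 mid [ 0.4481 -0.0518]
```

send_rows(rows=[{"jaw":-1,"x":-0.006,"y":-0.05,"z":0,"roll":0},{"jaw":-1,"x":-0.006,"y":-0.05,"z":0,"roll":0},{"jaw":-1,"x":-0.006,"y":-0.05,"z":0,"roll":0},{"jaw":-1,"x":-0.006,"y":-0.05,"z":0,"roll":0},{"jaw":-1,"x":-0.004,"y":-0.05,"z":0,"roll":0},{"jaw":-1,"x":0,"y":-0.03,"z":0,"roll":0},{"jaw":-1,"x":0,"y":0,"z":0,"roll":0},{"jaw":-1,"x":0,"y":0,"z":0,"roll":0}])

```text
clock: 4.5
eef_pos: [0.5069, 0.1831, 0.3783]
tool_rot: [[0.996, 0.093, -0.0], [0.093, -0.996, -0.001], [-0.0, 0.001, -1.0]]
force: [-0.6, -0.1, -0.6]
grip_width: 0.999
```

```bash
python3 -c "
from h import *
d=snap('wrist','w3')
go(.55,.32,.2,6)
h=cv2.cvtColor(d['pixels'],cv2.COLOR_RGB2HSV)
m=cv2.inRange(h,(5,140,60),(20,255,255));m[240:]=0
n,l,st,c=cv2.connectedComponentsWithStats(m)
for i in range(1,n):
    if st[i,4]>60: print(st[i],c[i])
"
```

```text
t4.55 pos [0.5069 0.183  0.3784] head 5.29 j [  6.  16. -41. 102.  12.  66. -33.] F [ 1.3 -1.3 -0.6] grip 0.999
 roll -0.0125 rad  x 0.0572 y -0.1318 z 0.1784 rows>=3.8
[312  15  14  32 358] [318.24581006  30.60893855]
[239  36  14  31 309] [245.28802589  51.21035599]
```

View pics/w3.png

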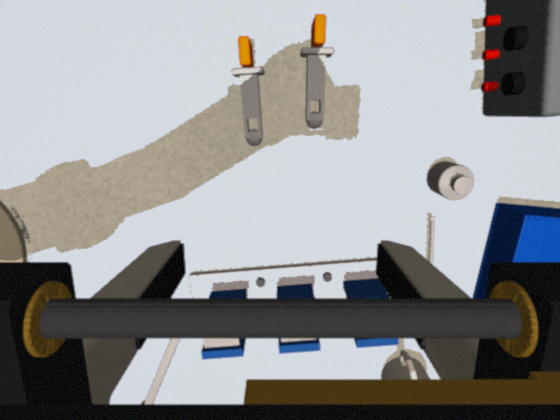

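```bash
python3 -c "
from h import *
d=load('w3')
a=cv2.imread('pics/w3.png');cv2.imwrite('pics/c4.png',cv2.resize(a[5:155,220:350],None,fx=4,fy=4,interpolation=cv2.INTER_CUBIC))
"
```

```text
(no output)
```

View pics/c4.png

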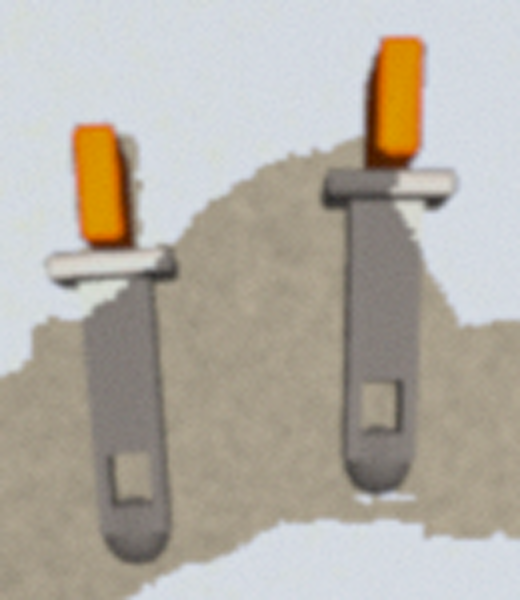

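```bash
python3 -c "
from h import *
d=load('w3')
f=lambda u,v,z: onz(d,220+(u+.5)/4-.5,5+(v+.5)/4-.5,z)
for n,H,O in [('A',(401,97),(382,405)),('B',(100,184),(131,475))]:
    h=f(*H,.062)[:2];o=f(*O,.024)[:2];v=o-h
    print(n,'handle',h.round(4),'hole',o.round(4),'dist',np.linalg.norm(v).round(4),'head',np.degrees(np.arctan2(v[1],v[0])).round(2))
"
```

```text
A handle [0.5392 0.3536] hole [0.5473 0.2649] dist 0.0891 head -84.77
B handle [0.4503 0.3208] hole [0.4634 0.2336] dist 0.0882 head -81.41
```

```bash
python3 -c "
from h import *
go(.5393,.3540,.12,5.2)"
```

```text
t4.55 pos [0.5069 0.183  0.3784] head 5.29 j [  6.  16. -41. 102.  12.  66. -33.] F [ 1.3 -1.3 -0.6] grip 0.999
 roll 0.0015 rad  x 0.0478 y -0.1674 z 0.2584 rows>=5.2
```

send_rows(rows=[{"jaw":-1,"x":0.008,"y":-0.028,"z":0.043,"roll":0},{"jaw":-1,"x":0.008,"y":-0.028,"z":0.043,"roll":0},{"jaw":-1,"x":0.008,"y":-0.028,"z":0.043,"roll":0},{"jaw":-1,"x":0.008,"y":-0.028,"z":0.043,"roll":0},{"jaw":-1,"x":0.008,"y":-0.028,"z":0.043,"roll":0},{"jaw":-1,"x":0.008,"y":-0.0275,"z":0.043,"roll":0},{"jaw":-1,"x":0,"y":0,"z":0,"roll":0},{"jaw":-1,"x":0,"y":0,"z":0,"roll":0}])

```text
clock: 5.55
eef_pos: [0.539, 0.3548, 0.1211]
tool_rot: [[0.996, 0.093, 0.0], [0.093, -0.996, -0.001], [0.0, 0.001, -1.0]]
force: [0.3, 0.7, -0.3]
grip_width: 1.005
```

```bash
python3 -c "
from h import *
d=snap('wrist','w4')
go(.5393,.3540,.025,5.2)"
```

```text
t5.60 pos [0.5392 0.3549 0.1218] head 5.34 j [-18.  39. -32. 106.  29.  44. -60.] F [-0.8 -0.3  0.4] grip 0.999
 roll 0.0024 rad  x -0.0000 y 0.0009 z 0.0968 rows>=1.6
```

View pics/w4.png

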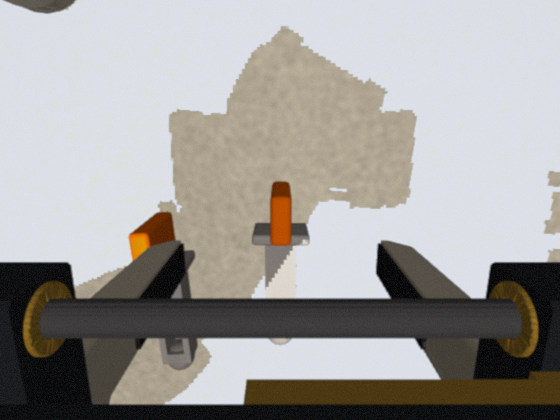

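```bash
python3 -c "
from h import *
d=load('w4')
print(onz(d,281,243,.062),proj(d,(.5393,.354,.062)),proj(d,(.5393,.371,.062)),proj(d,(.5393,.371,.002)))"
```

```text
[0.54062432 0.34151856 0.062     ] [280.76271563 224.5435028 ] [283.27767329 198.86391676] [282.57138619 181.52889295]
```

send_rows(rows=[{"jaw":-1,"x":0,"y":0,"z":0.035,"roll":0},{"jaw":-1,"x":0,"y":0,"z":0.035,"roll":0},{"jaw":-1,"x":0,"y":0,"z":0.026,"roll":0},{"jaw":-1,"x":0,"y":0,"z":0,"roll":0},{"jaw":-1,"x":0,"y":0,"z":0,"roll":0},{"jaw":1,"x":0,"y":0,"z":0,"roll":0},{"jaw":1,"x":0,"y":0,"z":0,"roll":0},{"jaw":1,"x":0,"y":0,"z":0,"roll":0},{"jaw":1,"x":0,"y":0,"z":0,"roll":0},{"jaw":1,"x":0,"y":0,"z":0,"roll":0},{"jaw":1,"x":0,"y":0,"z":0,"roll":0}])

```text
clock: 6.98
eef_pos: [0.5381, 0.3564, 0.0245]
tool_rot: [[0.995, 0.095, -0.0], [0.095, -0.995, -0.0], [-0.0, 0.0, -1.0]]
force: [-0.7, 0.6, -0.4]
grip_width: 0.404
```

```bash
python3 -c "
from h import *
go(.5393,.3540,.18,10.3)"
```

```text
t6.97 pos [0.5381 0.3564 0.0245] head 5.45 j [-21.  45. -27. 109.  35.  34. -65.] F [-0.7  0.6 -0.4] grip 0.404
 roll -0.0847 rad  x 0.0008 y 0.0026 z -0.1555 rows>=2.6
```

send_rows(rows=[{"jaw":1,"x":0,"y":0,"z":0,"roll":0},{"jaw":1,"x":0,"y":0,"z":0,"roll":0},{"jaw":1,"x":0,"y":0,"z":0,"roll":0},{"jaw":1,"x":0,"y":0,"z":0,"roll":0},{"jaw":1,"x":0,"y":0,"z":0,"roll":0},{"jaw":1,"x":0,"y":0,"z":0,"roll":0}])

```text
clock: 7.72
eef_pos: [0.5382, 0.3564, 0.0246]
tool_rot: [[0.995, 0.095, -0.0], [0.095, -0.995, 0.0], [-0.0, -0.0, -1.0]]
force: [-0.1, -0.0, -0.7]
grip_width: 0.145
```

send_rows(rows=[{"jaw":1,"x":0,"y":0,"z":-0.02,"roll":0},{"jaw":1,"x":0,"y":0,"z":-0.035,"roll":0},{"jaw":1,"x":0,"y":0,"z":-0.035,"roll":0},{"jaw":1,"x":0,"y":0,"z":-0.035,"roll":-0.042},{"jaw":1,"x":0,"y":0,"z":-0.03,"roll":-0.042},{"jaw":1,"x":0,"y":0,"z":0,"roll":0},{"jaw":1,"x":0,"y":0,"z":0,"roll":0}])

```text
clock: 8.6
eef_pos: [0.5379, 0.3557, 0.1793]
tool_rot: [[0.984, 0.177, -0.0], [0.177, -0.984, -0.001], [-0.0, 0.001, -1.0]]
force: [0.0, 0.8, -3.4]
grip_width: 0.149
```

```bash
python3 -c "
from h import *
go(.6233,.1586,.18,10.3)"
```

```text
t8.60 pos [0.5379 0.3557 0.1793] head 10.20 j [-15.  35. -36. 103.  26.  50. -53.] F [ 0.   0.8 -3.4] grip 0.149
 roll -0.0017 rad  x 0.0488 y 0.2092 z -0.0007 rows>=3.6
```

send_rows(rows=[{"jaw":1,"x":0.01,"y":0.035,"z":0,"roll":0},{"jaw":1,"x":0.01,"y":0.04,"z":0,"roll":0},{"jaw":1,"x":0.01,"y":0.045,"z":0,"roll":0},{"jaw":1,"x":0.01,"y":0.045,"z":0,"roll":0},{"jaw":1,"x":0.009,"y":0.044,"z":0,"roll":0},{"jaw":1,"x":0,"y":0,"z":0.04,"roll":0},{"jaw":1,"x":0,"y":0,"z":0.041,"roll":0},{"jaw":1,"x":0,"y":0,"z":0,"roll":0},{"jaw":1,"x":0,"y":0,"z":0,"roll":0},{"jaw":1,"x":0,"y":0,"z":0,"roll":0}])

```text
clock: 9.85
eef_pos: [0.6243, 0.1601, 0.1001]
tool_rot: [[0.984, 0.178, 0.002], [0.178, -0.984, 0.001], [0.002, -0.0, -1.0]]
force: [0.3, -0.7, -2.0]
grip_width: 0.151
```

```bash
python3 -c "
from h import *
go(.6233,.1586,.0976,10.3)
for n in ['wrist','scene','top']: snap(n,n+'5')
a=cv2.imread('pics/scene5.png');cv2.imwrite('pics/c5.png',cv2.resize(a[110:260,230:410],None,fx=4,fy=4,interpolation=cv2.INTER_CUBIC))
"
```

```text
t9.85 pos [0.6243 0.1601 0.1001] head 10.27 j [  2.  40. -33. 107.  32.  42. -39.] F [ 0.3 -0.7 -2. ] grip 0.151
 roll -0.0005 rad  x -0.0012 y 0.0013 z 0.0025 rows>=0.1
```

View pics/wrist5.png

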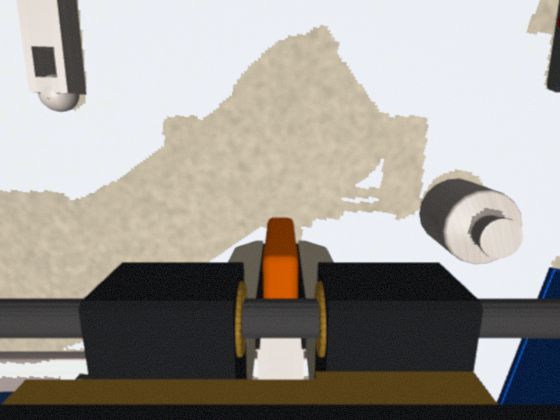

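View pics/c5.png

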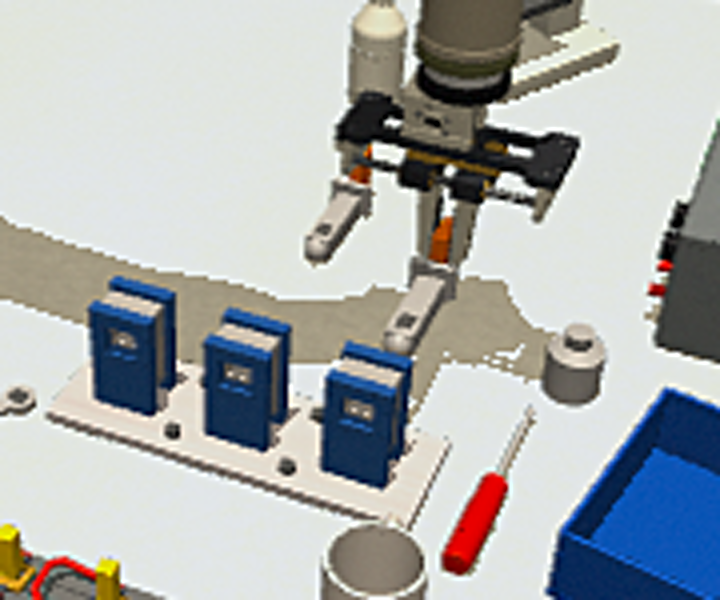

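send_rows(rows=[{"jaw":1,"x":-0.0012,"y":0.01,"z":0.0025,"roll":0},{"jaw":1,"x":0,"y":0.01,"z":0,"roll":0},{"jaw":1,"x":0,"y":0.005,"z":0,"roll":0},{"jaw":1,"x":0,"y":0,"z":0,"roll":0},{"jaw":1,"x":0,"y":0,"z":0,"roll":0}])

```text
clock: 10.62
eef_pos: [0.6268, 0.1349, 0.0961]
tool_rot: [[0.984, 0.178, -0.0], [0.178, -0.984, 0.0], [0.0, -0.0, -1.0]]
force: [-0.8, 0.8, -1.8]
grip_width: 0.149
```

```bash
cat >> h.py <<'E'
F={'far':np.array([.6548,-.0146]),'mid':np.array([.5512,-.0334])}
U=np.array([.1788,-.9839]);N=np.array([.9839,.1788])
def rel(f):
    s=monitor.sense();p=np.array(s['eef_pos']);D=p[:2]-F[f]
    print('t%.2f'%s['clock'],'lat %.4f along(from mid) %.4f z %.4f'%(D@N,D@U,p[2]),'nose past entry %.4f'%(D@U+.025+.121),'head gap %.4f'%(-.05-D@U),'F lat %.1f along %.1f z %.1f'%(s['force'][:2]@N,s['force'][:2]@U,s['force'][2]),'grip %.3f'%s['grip_width'],np.degrees(np.arctan2(s['tool_rot'][1][0],s['tool_rot'][0][0])))
E
python3 -c "
from h import *
rel('far')
for n in ['scene','top']: snap(n,n+'6')
a=cv2.imread('pics/scene6.png');b=cv2.imread('pics/top6.png');
cv2.imwrite('pics/c6.png',np.hstack([cv2.resize(a[160:240,290:350],(450,600),interpolation=cv2.INTER_CUBIC),cv2.resize(b[120:200,190:235],(338,600),interpolation=cv2.INTER_CUBIC)]))
"
```

```text
t10.62 lat -0.0008 along(from mid) -0.1521 z 0.0961 nose past entry -0.0061 head gap 0.1021 F lat -0.6 along -0.9 z -1.8 grip 0.149 10.261234214136826
```

View pics/c6.png

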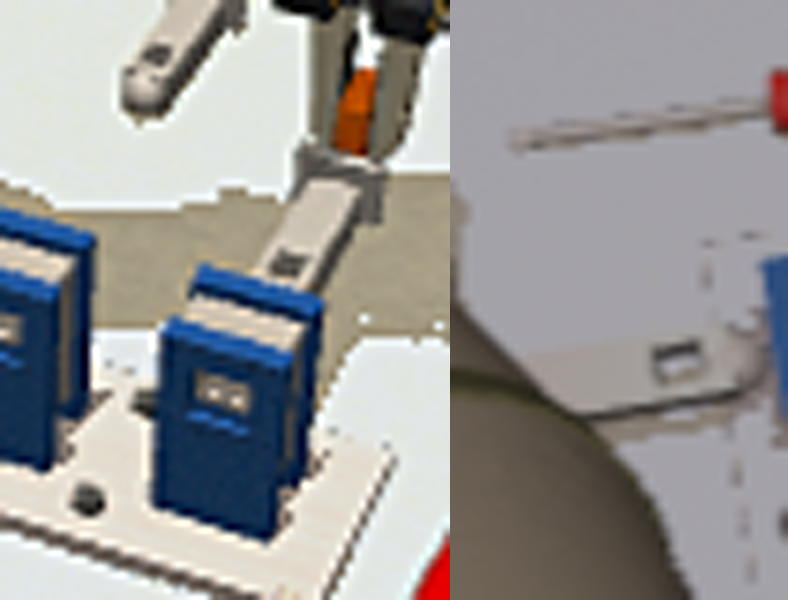

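send_rows(rows=[{"jaw":1,"x":0.0008,"y":0.004,"z":-0.0012,"roll":0},{"jaw":1,"x":0,"y":0.004,"z":0,"roll":0},{"jaw":1,"x":0,"y":0.004,"z":0,"roll":0},{"jaw":1,"x":0,"y":0.004,"z":0,"roll":0},{"jaw":1,"x":0,"y":0,"z":0,"roll":0}])

```text
clock: 11.35
eef_pos: [0.6305, 0.1184, 0.0972]
tool_rot: [[0.984, 0.177, -0.0], [0.177, -0.984, -0.0], [-0.0, 0.0, -1.0]]
force: [-0.7, 0.5, -1.9]
grip_width: 0.154
```

```bash
python3 -c "
from h import *
rel('far')"
```

```text
t11.35 lat -0.0001 along(from mid) -0.1352 z 0.0972 nose past entry 0.0108 head gap 0.0852 F lat -0.6 along -0.7 z -1.9 grip 0.154 10.214907655877662
```

Nose is ~11 mm past the entry with no force. Carry on.

send_rows(rows=[{"jaw":1,"x":0,"y":0.005,"z":0,"roll":0},{"jaw":1,"x":0,"y":0.005,"z":0,"roll":0},{"jaw":1,"x":0,"y":0.005,"z":0,"roll":0},{"jaw":1,"x":0,"y":0.005,"z":0,"roll":0},{"jaw":1,"x":0,"y":0,"z":0,"roll":0}])

```text
clock: 11.98
eef_pos: [0.6342, 0.0986, 0.0972]
tool_rot: [[0.984, 0.177, -0.0], [0.177, -0.984, -0.0], [-0.0, 0.0, -1.0]]
force: [-0.1, -0.4, -2.5]
grip_width: 0.151
```

```bash
python3 -c "
from h import *
rel('far')"
```

```text
t11.97 lat -0.0001 along(from mid) -0.1151 z 0.0972 nose past entry 0.0309 head gap 0.0651 F lat -0.2 along 0.3 z -2.5 grip 0.151 10.204531270115272
```

send_rows(rows=[{"jaw":1,"x":0,"y":0.006,"z":0,"roll":0},{"jaw":1,"x":0,"y":0.006,"z":0,"roll":0},{"jaw":1,"x":0,"y":0.006,"z":0,"roll":0},{"jaw":1,"x":0,"y":0.006,"z":0,"roll":0},{"jaw":1,"x":0,"y":0.006,"z":0,"roll":0},{"jaw":1,"x":0,"y":0.006,"z":0,"roll":0},{"jaw":1,"x":0,"y":0.006,"z":0,"roll":0},{"jaw":1,"x":0,"y":0.006,"z":0,"roll":0},{"jaw":1,"x":0,"y":0,"z":0,"roll":0}])

```text
clock: 13.1
eef_pos: [0.6427, 0.0513, 0.0972]
tool_rot: [[0.984, 0.177, -0.0], [0.177, -0.984, -0.0], [-0.0, 0.0, -1.0]]
force: [-0.7, 0.5, -2.2]
grip_width: 0.147
```

```bash
python3 -c "
from h import *
rel('far')"
```

```text
t13.10 lat -0.0001 along(from mid) -0.0670 z 0.0972 nose past entry 0.0790 head gap 0.0170 F lat -0.6 along -0.6 z -2.2 grip 0.147 10.20293083131881
```

send_rows(rows=[{"jaw":1,"x":0,"y":0.005,"z":0,"roll":0},{"jaw":1,"x":0,"y":0.005,"z":0,"roll":0},{"jaw":1,"x":0,"y":0.002,"z":0,"roll":0},{"jaw":1,"x":0,"y":0.002,"z":0,"roll":0},{"jaw":1,"x":0,"y":0,"z":0,"roll":0}])

```text
clock: 13.72
eef_pos: [0.6451, 0.0382, 0.0973]
tool_rot: [[0.984, 0.178, -0.0], [0.178, -0.984, -0.0], [-0.0, 0.0, -1.0]]
force: [-0.4, -0.8, -2.4]
grip_width: 0.148
```

```bash
python3 -c "
from h import *
rel('far')"
```

```text
t13.72 lat -0.0001 along(from mid) -0.0537 z 0.0973 nose past entry 0.0923 head gap 0.0037 F lat -0.5 along 0.7 z -2.4 grip 0.148 10.248769059927241
```

send_rows(rows=[{"jaw":1,"x":0,"y":0.0015,"z":0,"roll":0},{"jaw":1,"x":0,"y":0.0015,"z":0,"roll":0},{"jaw":1,"x":0,"y":0.0015,"z":0,"roll":0},{"jaw":1,"x":0,"y":0,"z":0,"roll":0}])

```text
clock: 14.22
eef_pos: [0.6455, 0.036, 0.0974]
tool_rot: [[0.984, 0.179, -0.0], [0.179, -0.984, 0.003], [0.0, -0.003, -1.0]]
force: [-2.1, 5.9, -2.7]
grip_width: 0.146
```

```bash
python3 -c "
from h import *
rel('far')"
```

```text
t14.22 lat -0.0001 along(from mid) -0.0514 z 0.0974 nose past entry 0.0946 head gap 0.0014 F lat -1.0 along -6.1 z -2.7 grip 0.146 10.33113032654936
```

send_rows(rows=[{"jaw":1,"x":0,"y":0.0015,"z":0,"roll":0},{"jaw":1,"x":0,"y":0.001,"z":0,"roll":0},{"jaw":1,"x":0,"y":0,"z":0,"roll":0}])

```text
clock: 14.6
eef_pos: [0.6455, 0.036, 0.0975]
tool_rot: [[0.984, 0.181, -0.0], [0.181, -0.983, 0.005], [0.001, -0.005, -1.0]]
force: [-3.8, 11.2, -2.2]
grip_width: 0.147
```

```bash
python3 -c "
from h import *
rel('far')
for n in ['scene','top']: snap(n,n+'7')
a=cv2.imread('pics/scene7.png');b=cv2.imread('pics/top7.png');
cv2.imwrite('pics/c7.png',np.hstack([cv2.resize(a[160:240,290:350],(450,600),interpolation=cv2.INTER_CUBIC),cv2.resize(b[140:200,215:265],(338,600),interpolation=cv2.INTER_CUBIC)]))
"
```

```text
t14.60 lat -0.0001 along(from mid) -0.0514 z 0.0975 nose past entry 0.0946 head gap 0.0014 F lat -1.7 along -11.7 z -2.2 grip 0.147 10.42022505201992
```

View pics/c7.png

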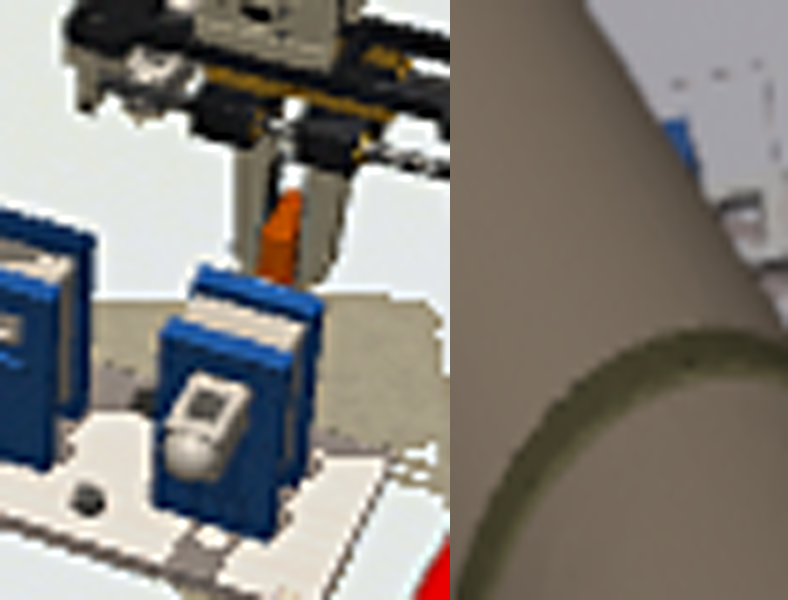

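send_rows(rows=[{"jaw":1,"x":0,"y":-0.003,"z":0.001,"roll":0},{"jaw":1,"x":0,"y":0,"z":0,"roll":0},{"jaw":0,"x":0,"y":0,"z":0,"roll":0},{"jaw":0,"x":0,"y":0,"z":0,"roll":0},{"jaw":0,"x":0,"y":0,"z":0,"roll":0},{"jaw":0,"x":0,"y":0,"z":0,"roll":0},{"jaw":0,"x":0,"y":0,"z":0,"roll":0},{"jaw":0,"x":0,"y":0,"z":0,"roll":0}])

```text
clock: 15.7
eef_pos: [0.6458, 0.0343, 0.0963]
tool_rot: [[0.984, 0.178, -0.0], [0.178, -0.984, -0.0], [-0.0, 0.0, -1.0]]
force: [1.2, -0.2, -0.0]
grip_width: 0.5
```

```bash
python3 -c "
from h import *
rel('far')"
```

```text
t15.70 lat -0.0001 along(from mid) -0.0497 z 0.0963 nose past entry 0.0963 head gap -0.0003 F lat 1.2 along 0.4 z -0.0 grip 0.500 10.256429110784238
```

```bash
python3 -c "
from h import *
go(.645,-.13,.3,10.3)"
```

```text
t15.70 pos [0.6458 0.0343 0.0963] head 10.26 j [ 13.  41. -34. 106.  33.  42. -28.] F [ 1.2 -0.2 -0. ] grip 0.500
 roll -0.0008 rad  x -0.0302 y 0.1615 z -0.2037 rows>=4.4
```

send_rows(rows=[{"jaw":0,"x":0,"y":0,"z":-0.03,"roll":0},{"jaw":0,"x":0,"y":0,"z":-0.05,"roll":0},{"jaw":0,"x":0,"y":0,"z":-0.05,"roll":0},{"jaw":0,"x":-0.01,"y":0.03,"z":-0.035,"roll":0},{"jaw":0,"x":-0.01,"y":0.05,"z":-0.02,"roll":0},{"jaw":0,"x":-0.01,"y":0.05,"z":-0.02,"roll":0},{"jaw":0,"x":0,"y":0.03,"z":0,"roll":0},{"jaw":0,"x":0,"y":0,"z":0,"roll":0},{"jaw":0,"x":0,"y":0,"z":0,"roll":0}])

```text
clock: 16.82
eef_pos: [0.6446, -0.1271, 0.3011]
tool_rot: [[0.984, 0.179, -0.0], [0.179, -0.984, 0.001], [-0.0, -0.001, -1.0]]
force: [0.3, -0.1, 0.5]
grip_width: 0.501
```

```bash
python3 -c "
from h import *
snap('wrist','w8')
go(.52,-.32,.3,-80)
a=cv2.imread('pics/w8.png');cv2.imwrite('pics/c8.png',cv2.resize(a[30:240,180:420],None,fx=3,fy=2.8,interpolation=cv2.INTER_CUBIC))
"
```

```text
t16.88 pos [ 0.6446 -0.1266  0.3012] head 10.37 j [ 32.  30. -41.  94.  21.  64.  -4.] F [-0.5  0.9 -1.1] grip 0.501
 roll 1.5772 rad  x 0.1688 y 0.1563 z 0.0012 rows>=3.8
```

View pics/w8.png

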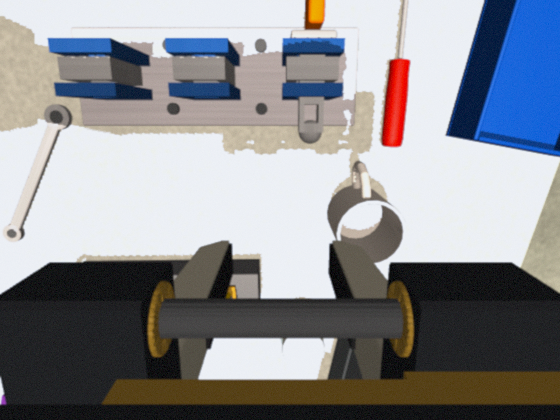

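```bash
python3 -c "
import cv2
a=cv2.imread('pics/w8.png');cv2.imwrite('pics/c8.png',cv2.resize(a[20:150,260:370],None,fx=5,fy=4.6,interpolation=cv2.INTER_CUBIC)[:, :])
"
```

```text
(no output)
```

View pics/c8.png

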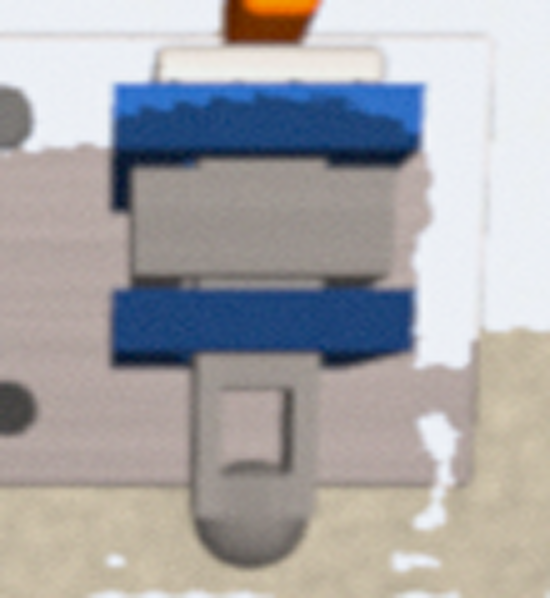

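```bash
python3 -c "
from h import *
d=load('w8')
f=lambda u,v,z: onz(d,260+(u+.5)/5-.5,20+(v+.5)/4.6-.5,z)
c=lambda p:((proj(d,p)-[260,20]+.5)*[5,4.6]).round(0)
m=F['far']
for a in (34,41,48,71): print(a,c((*(m+U*a/1000),.095)))
for a in (-25,-13,13,25):print(a,c((*(m+U*a/1000),.113)),c((*(m+U*a/1000+N*.028),.113)),c((*(m+U*a/1000-N*.028),.113)))
print(f(256,430,.095),m+U*.041)
for z in (.09,.095,.1):
  D=f(256,430,z)[:2]-m;print(z,D@U,D@N)
D=f(255,566,.085)[:2]-m;print('nose',D@U,D@N)
D=f(255,387,.095)[:2]-m;print('edge',D@U,D@N)
"
```

```text
34 [258. 400.]
41 [257. 434.]
48 [256. 468.]
71 [254. 576.]
-25 [273.  83.] [430.  83.] [116.  83.]
-13 [271. 150.] [427. 150.] [116. 150.]
13 [268. 290.] [421. 290.] [116. 290.]
25 [267. 352.] [418. 352.] [116. 352.]
[ 0.66189815 -0.05424138  0.095     ] [ 0.6621308 -0.0549399]
0.09 0.04027054886911204 0.00030447949259006484
0.095 0.04027230411707071 -0.00010400522540115707
0.1 0.04027405936502937 -0.0005124899433923798
nose 0.06979837217251764 0.0011134776930033104
edge 0.031409125962346844 -0.0004817840229176456
```

send_rows(rows=[{"jaw":-0.4,"x":0,"y":0,"z":0,"roll":0.175},{"jaw":-0.4,"x":0,"y":0,"z":0,"roll":0.175},{"jaw":-0.4,"x":0,"y":0,"z":0,"roll":0.175},{"jaw":-0.4,"x":0,"y":0,"z":0,"roll":0.175},{"jaw":-0.4,"x":0,"y":0,"z":0,"roll":0.175},{"jaw":-0.4,"x":0,"y":0,"z":0,"roll":0.175},{"jaw":-0.4,"x":0,"y":0,"z":0,"roll":0.175},{"jaw":-0.4,"x":0,"y":0,"z":0,"roll":0.175},{"jaw":-0.4,"x":0,"y":0,"z":0,"roll":0.175}])

```text
clock: 18.0
eef_pos: [0.6447, -0.1262, 0.3012]
tool_rot: [[0.171, -0.985, -0.0], [-0.985, -0.171, 0.001], [-0.001, 0.0, -1.0]]
force: [-0.2, 1.4, -1.2]
grip_width: 0.697
```

```bash
python3 -c "
from h import *
go(.47,-.31,.28,-80)"
```

```text
t18.00 pos [ 0.6447 -0.1262  0.3012] head -80.16 j [ 18.  26. -18.  95.   9.  60. -83.] F [-0.2  1.4 -1.2] grip 0.697
 roll -0.0027 rad  x 0.1506 y 0.2040 z 0.0212 rows>=4.2
```

send_rows(rows=[{"jaw":-0.4,"x":0.03,"y":0.04,"z":0.004,"roll":0},{"jaw":-0.4,"x":0.03,"y":0.04,"z":0.004,"roll":0},{"jaw":-0.4,"x":0.03,"y":0.04,"z":0.004,"roll":0},{"jaw":-0.4,"x":0.03,"y":0.04,"z":0.004,"roll":0},{"jaw":-0.4,"x":0.03,"y":0.044,"z":0.004,"roll":0},{"jaw":-0.4,"x":0,"y":0,"z":0,"roll":0},{"jaw":-0.4,"x":0,"y":0,"z":0,"roll":0}])

```text
clock: 18.88
eef_pos: [0.4709, -0.3101, 0.2815]
tool_rot: [[0.176, -0.984, 0.001], [-0.984, -0.176, 0.001], [-0.0, -0.001, -1.0]]
force: [0.5, 1.4, 0.8]
grip_width: 0.697
```

```bash
python3 -c "
from h import *
snap('wrist','w9')
go(.595,-.288,.2,-80)
a=cv2.imread('pics/w9.png')
h=cv2.cvtColor(a,cv2.COLOR_BGR2HSV)
m=cv2.inRange(h,(26,150,90),(34,255,255));m[250:]=0
n,l,st,c=cv2.connectedComponentsWithStats(m)
for i in range(1,n):
    if st[i,4]>30: print(st[i],c[i])
"
```

```text
t18.93 pos [ 0.4713 -0.3098  0.2815] head -79.83 j [ 40.  20. -17. 108.   7.  53. -60.] F [-0.3  0.3 -0.1] grip 0.700
 roll 0.0030 rad  x 0.0000 y -0.1256 z 0.0815 rows>=2.5
[276  26  16  17 238] [283.18067227  33.69747899]
[277 117  18  18 216] [284.73611111 126.56018519]
[279 207  14  10 117] [285.32478632 211.96581197]
```

View pics/w9.png

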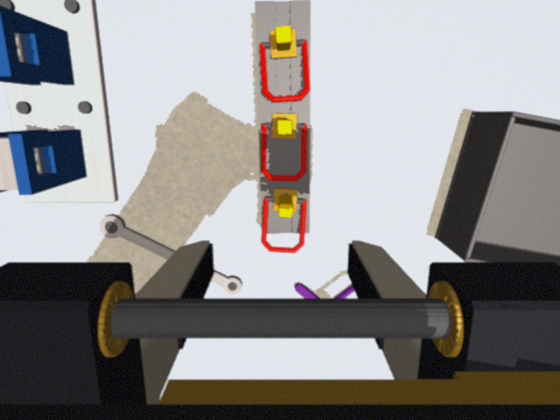

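```bash
python3 -c "
from h import *
d=load('w9')
P=[onz(d,u,v,.1)[:2] for u,v in [(284,34),(285,126.5),(285.3,210)]]
print(np.round(P,4)); 
for i in (0,1): e=P[i+1]-P[i];print(np.linalg.norm(e),np.degrees(np.arctan2(e[1],e[0])))
a=cv2.imread('pics/w9.png');cv2.imwrite('pics/c9.png',cv2.resize(a[0:250,240:330],None,fx=4,fy=2.4*1.6,interpolation=cv2.INTER_CUBIC)[:600])
"
```

```text
[[ 0.6045 -0.2891]
 [ 0.5268 -0.3041]
 [ 0.4481 -0.3186]]
0.07905760962654418 -169.08144530701932
0.08005507502642163 -169.50443090925006
```

View pics/c9.png

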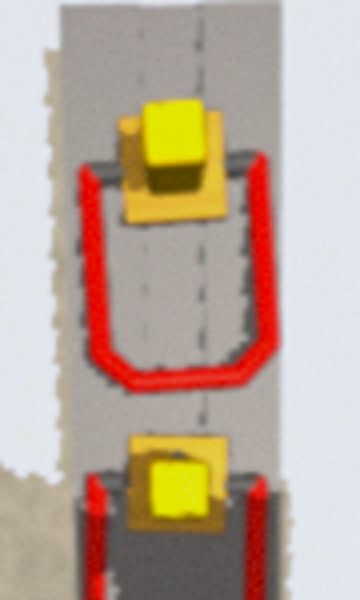

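```bash
python3 -c "
from h import *
go(.6045,-.289,.13,-79.3)"
```

```text
t18.93 pos [ 0.4713 -0.3098  0.2815] head -79.83 j [ 40.  20. -17. 108.   7.  53. -60.] F [-0.3  0.3 -0.1] grip 0.700
 roll -0.0092 rad  x 0.0043 y -0.1347 z 0.1515 rows>=3.4
```

send_rows(rows=[{"jaw":-0.4,"x":0.001,"y":-0.035,"z":0.02,"roll":-0.009},{"jaw":-0.4,"x":0.001,"y":-0.035,"z":0.03,"roll":0},{"jaw":-0.4,"x":0.001,"y":-0.035,"z":0.03,"roll":0},{"jaw":-0.4,"x":0.001,"y":-0.03,"z":0.03,"roll":0},{"jaw":-0.4,"x":0,"y":0,"z":0.03,"roll":0},{"jaw":-0.4,"x":0,"y":0,"z":0.01,"roll":0},{"jaw":-0.4,"x":0,"y":0,"z":0,"roll":0},{"jaw":-0.4,"x":0,"y":0,"z":0,"roll":0}])

```text
clock: 19.92
eef_pos: [0.6041, -0.2912, 0.1327]
tool_rot: [[0.183, -0.983, 0.002], [-0.983, -0.183, -0.001], [0.001, -0.002, -1.0]]
force: [0.8, 0.8, -0.0]
grip_width: 0.702
```

```bash
python3 -c "
from h import *
d=snap('wrist','w10')
go(.6045,-.289,.072,-79.3)
print(proj(d,(.6045,-.289,.1)))"
```

```text
t19.98 pos [ 0.6041 -0.2914  0.1328] head -79.48 j [ 30.  37. -14. 103.  12.  42. -70.] F [ 0.1 -0.7  0.6] grip 0.704
 roll -0.0031 rad  x -0.0023 y -0.0008 z 0.0608 rows>=1.0
[277.30439611 234.69063149]
```

View pics/w10.png

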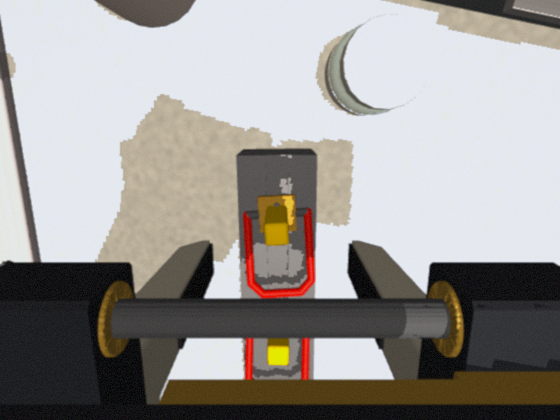

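send_rows(rows=[{"jaw":-0.4,"x":-0.0022,"y":-0.0008,"z":0.02,"roll":0},{"jaw":-0.4,"x":0,"y":0,"z":0.02,"roll":0},{"jaw":-0.4,"x":0,"y":0,"z":0.02,"roll":0},{"jaw":-0.4,"x":0,"y":0,"z":0,"roll":0},{"jaw":1,"x":0,"y":0,"z":0,"roll":0},{"jaw":1,"x":0,"y":0,"z":0,"roll":0},{"jaw":1,"x":0,"y":0,"z":0,"roll":0},{"jaw":1,"x":0,"y":0,"z":0,"roll":0},{"jaw":1,"x":0,"y":0,"z":0,"roll":0},{"jaw":1,"x":0,"y":0,"z":0,"roll":0},{"jaw":1,"x":0,"y":0,"z":0,"roll":0},{"jaw":1,"x":0,"y":0,"z":0,"roll":0}])

```text
clock: 21.48
eef_pos: [0.6039, -0.2889, 0.0714]
tool_rot: [[0.183, -0.983, 0.0], [-0.983, -0.183, -0.0], [0.0, -0.0, -1.0]]
force: [-0.0, -0.3, 1.6]
grip_width: 0.146
```

```bash
python3 -c "
from h import *
go(.6045,-.289,.2,10.3)"
```

```text
t21.48 pos [ 0.6039 -0.2889  0.0714] head -79.47 j [ 29.  41. -13. 105.  14.  36. -72.] F [-0.  -0.3  1.6] grip 0.146
 roll -1.5668 rad  x 0.0006 y 0.0002 z -0.1286 rows>=2.1
```

send_rows(rows=[{"jaw":1,"x":0,"y":0,"z":0,"roll":0},{"jaw":1,"x":0,"y":0,"z":-0.03,"roll":0},{"jaw":1,"x":0,"y":0,"z":-0.04,"roll":0},{"jaw":1,"x":0,"y":0,"z":-0.04,"roll":-0.174},{"jaw":1,"x":0,"y":0,"z":-0.03,"roll":-0.174},{"jaw":1,"x":0,"y":0,"z":0,"roll":-0.174},{"jaw":1,"x":0,"y":0,"z":0,"roll":-0.174},{"jaw":1,"x":0,"y":0,"z":0,"roll":-0.174},{"jaw":1,"x":0,"y":0,"z":0,"roll":-0.174},{"jaw":1,"x":0,"y":0,"z":0,"roll":-0.174},{"jaw":1,"x":0,"y":0,"z":0,"roll":-0.174},{"jaw":1,"x":0,"y":0,"z":0,"roll":-0.174}])

```text
clock: 22.98
eef_pos: [0.6035, -0.2889, 0.2108]
tool_rot: [[0.983, 0.184, -0.001], [0.184, -0.983, 0.0], [-0.001, -0.0, -1.0]]
force: [0.0, 0.1, -2.8]
grip_width: 0.151
```

```bash
python3 -c "
from h import *
go(.662,-.0546,.21,10.3)"
```

```text
t22.98 pos [ 0.6035 -0.2889  0.2108] head 10.59 j [ 46.  36. -40.  98.  27.  56.   6.] F [ 0.   0.1 -2.8] grip 0.151
 roll 0.0050 rad  x 0.0995 y -0.2200 z 0.0008 rows>=4.0
```

send_rows(rows=[{"jaw":1,"x":0.02,"y":-0.044,"z":0,"roll":0.005},{"jaw":1,"x":0.02,"y":-0.044,"z":0,"roll":0},{"jaw":1,"x":0.02,"y":-0.044,"z":0,"roll":0},{"jaw":1,"x":0.02,"y":-0.044,"z":0,"roll":0},{"jaw":1,"x":0.0195,"y":-0.044,"z":0,"roll":0},{"jaw":1,"x":0,"y":0,"z":0.015,"roll":0},{"jaw":1,"x":0,"y":0,"z":0.015,"roll":0},{"jaw":1,"x":0,"y":0,"z":0,"roll":0},{"jaw":1,"x":0,"y":0,"z":0,"roll":0}])

```text
clock: 24.1
eef_pos: [0.6634, -0.0562, 0.1812]
tool_rot: [[0.985, 0.171, -0.0], [0.171, -0.985, -0.0], [-0.0, 0.0, -1.0]]
force: [-0.1, 0.4, -1.8]
grip_width: 0.148
```

```bash
python3 -c "
from h import *
go(.662,-.0546,.16,10.3)
for n in ['wrist','scene','top']: snap(n,n+'11')
a=cv2.imread('pics/scene11.png');b=cv2.imread('pics/top11.png');
cv2.imwrite('pics/c11.png',np.hstack([cv2.resize(a[150:230,290:350],(450,600),interpolation=cv2.INTER_CUBIC),cv2.resize(b[140:200,225:275],(338,600),interpolation=cv2.INTER_CUBIC)]))
"
```

```text
t24.10 pos [ 0.6634 -0.0562  0.1812] head 9.87 j [ 24.  37. -39. 100.  28.  53. -17.] F [-0.1  0.4 -1.8] grip 0.148
 roll -0.0075 rad  x -0.0011 y -0.0018 z 0.0212 rows>=0.4
```

View pics/c11.png

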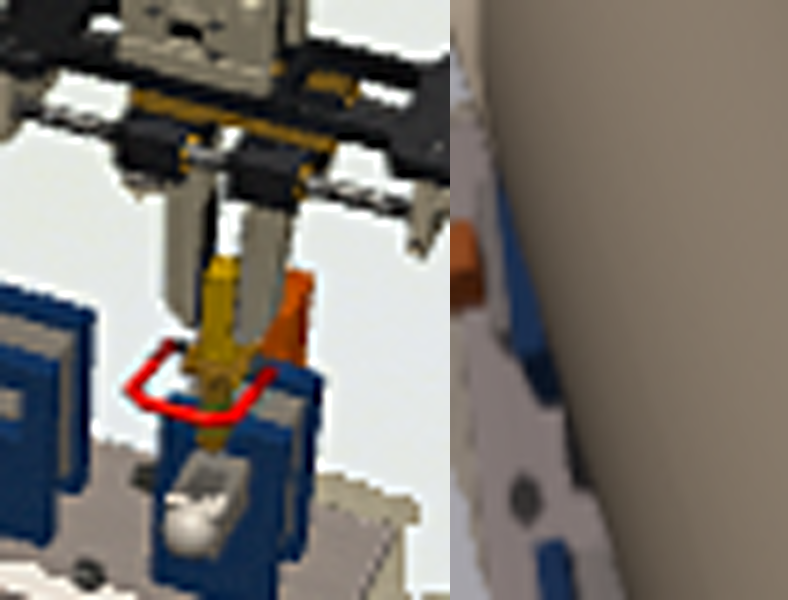

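View pics/wrist11.png

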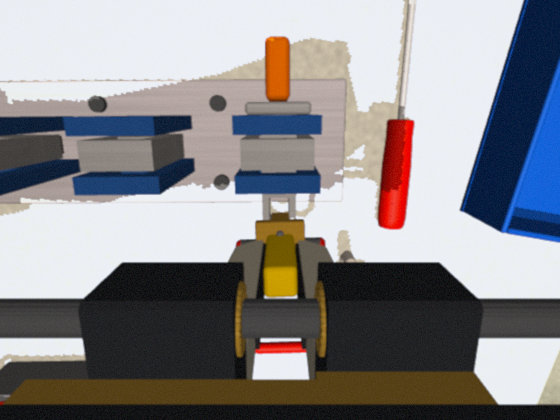

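```bash
python3 -c "
from h import *
d=load('wrist11')
s=d['s'];R=np.array(s['tool_rot']);p=np.array(s['eef_pos'])
for y in (-.007,0,.007): print(y,proj(d,p+R@[0,y,-.0286]),proj(d,p+R@[0,y,.0154]))
print('collar',[proj(d,p+R@[x,-.013,.0154]).round(1) for x in(-.013,.013)])
m=F['far']
for a in(-25,25): print([proj(d,(*(m+U*a/1000+N*l),.113)).round(1) for l in (-.028,.028)])
print([proj(d,(*(m+U*.034+N*l),.095)).round(1) for l in (-.007,.007)])
a=cv2.imread('pics/wrist11.png');cv2.imwrite('pics/c12.png',cv2.resize(a[90:300,220:340],None,fx=5,fy=2.85,interpolation=cv2.INTER_CUBIC)[:600])
"
```

```text
-0.007 [280.73263405 269.99532763] [280.53147276 234.92990554]
0 [280.73196009 285.8211006 ] [280.5327537  247.56994237]
0.007 [280.73130148 301.28619449] [280.53401185 259.98505752]
collar [array([255.4, 223.9]), array([305.7, 223.9])]
[array([232.8, 115.2]), array([323.1, 114.4])]
[array([235.8, 194. ]), array([321.5, 193.3])]
[array([268.9, 200.7]), array([288.7, 200.6])]
```

View pics/c12.png

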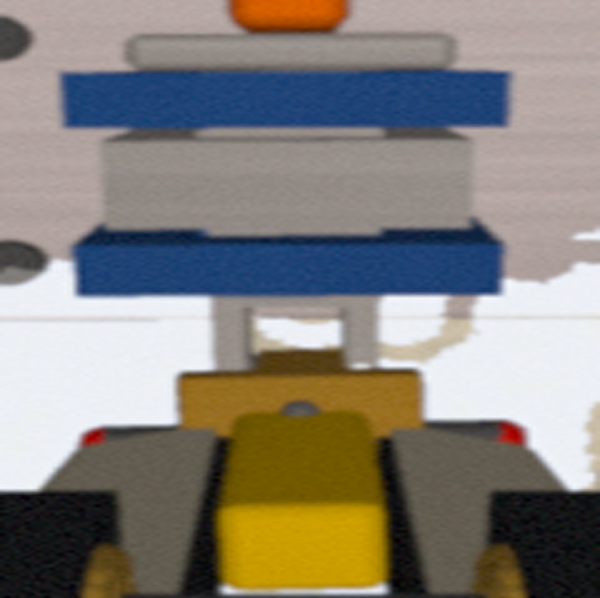

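```bash
python3 -c "
from h import *
t=F['far']+.0424*U+.0005*N;print(t)
go(*t,.165,10.3)"
```

```text
[ 0.66287307 -0.05622796]
t24.25 pos [ 0.6637 -0.0555  0.1818] head 9.92 j [ 24.  37. -39. 100.  28.  53. -17.] F [ 0.3 -1.2 -1.8] grip 0.152
 roll -0.0067 rad  x -0.0010 y 0.0005 z 0.0168 rows>=0.3
```

send_rows(rows=[{"jaw":1,"x":-0.001,"y":0.0005,"z":0.008,"roll":-0.006},{"jaw":1,"x":0,"y":0,"z":0.008,"roll":0},{"jaw":1,"x":0,"y":0,"z":0,"roll":0},{"jaw":1,"x":0,"y":0,"z":0,"roll":0}])

```text
clock: 24.75
eef_pos: [0.6627, -0.0554, 0.1652]
tool_rot: [[0.984, 0.179, -0.0], [0.179, -0.984, 0.0], [-0.0, -0.0, -1.0]]
force: [-0.3, -0.5, -2.1]
grip_width: 0.15
```

```bash
python3 -c "
from h import *
t=F['far']+.0424*U+.0005*N
go(*t,.16,10.3)"
```

```text
t24.75 pos [ 0.6627 -0.0554  0.1652] head 10.33 j [ 24.  38. -38. 101.  29.  51. -17.] F [-0.3 -0.5 -2.1] grip 0.150
 roll 0.0005 rad  x 0.0001 y 0.0008 z 0.0052 rows>=0.1
```

send_rows(rows=[{"jaw":1,"x":0,"y":0.0006,"z":0.003,"roll":0},{"jaw":1,"x":0,"y":0,"z":0.003,"roll":0},{"jaw":1,"x":0,"y":0,"z":0.003,"roll":0},{"jaw":1,"x":0,"y":0,"z":0,"roll":0}])

```text
clock: 25.25
eef_pos: [0.6626, -0.0562, 0.156]
tool_rot: [[0.984, 0.179, -0.001], [0.179, -0.984, 0.0], [-0.001, -0.0, -1.0]]
force: [0.2, 0.1, -1.7]
grip_width: 0.15
```

```bash
python3 -c "
from h import *
t=F['far']+.0424*U+.0005*N
go(*t,.1164,10.3)"
```

```text
t25.25 pos [ 0.6626 -0.0562  0.156 ] head 10.32 j [ 24.  39. -38. 102.  30.  50. -17.] F [ 0.2  0.1 -1.7] grip 0.150
 roll 0.0003 rad  x 0.0003 y 0.0001 z 0.0396 rows>=0.7
```

Tip is 6 mm inside the hole with no contact force. Lower further.

send_rows(rows=[{"jaw":1,"x":0,"y":0,"z":0.005,"roll":0},{"jaw":1,"x":0,"y":0,"z":0.005,"roll":0},{"jaw":1,"x":0,"y":0,"z":0.005,"roll":0},{"jaw":1,"x":0,"y":0,"z":0.005,"roll":0},{"jaw":1,"x":0,"y":0,"z":0.005,"roll":0},{"jaw":1,"x":0,"y":0,"z":0,"roll":0}])

```text
clock: 26.0
eef_pos: [0.6625, -0.0562, 0.1308]
tool_rot: [[0.984, 0.179, -0.001], [0.179, -0.984, 0.0], [-0.001, -0.0, -1.0]]
force: [0.7, 0.1, -0.7]
grip_width: 0.148
```

```bash
python3 -c "
from h import *
t=F['far']+.0424*U+.0005*N
go(*t,.1164,10.3)"
```

```text
t26.00 pos [ 0.6625 -0.0562  0.1308] head 10.32 j [ 23.  40. -37. 103.  31.  48. -19.] F [ 0.7  0.1 -0.7] grip 0.148
 roll 0.0003 rad  x 0.0004 y 0.0001 z 0.0144 rows>=0.2
```

send_rows(rows=[{"jaw":1,"x":0,"y":0,"z":0.005,"roll":0},{"jaw":1,"x":0,"y":0,"z":0.004,"roll":0},{"jaw":1,"x":0,"y":0,"z":0.003,"roll":0},{"jaw":1,"x":0,"y":0,"z":0.002,"roll":0},{"jaw":1,"x":0,"y":0,"z":0.001,"roll":0},{"jaw":1,"x":0,"y":0,"z":0,"roll":0}])

```text
clock: 26.75
eef_pos: [0.6628, -0.0561, 0.1164]
tool_rot: [[0.984, 0.179, 0.0], [0.179, -0.984, -0.0], [0.0, 0.0, -1.0]]
force: [0.8, 1.0, -1.5]
grip_width: 0.145
```

```bash
python3 -c "
from h import *
t=F['far']+.0424*U+.0005*N
go(*t,.1164,10.3)
for n in ['wrist','scene']: snap(n,n+'13')
a=cv2.imread('pics/scene13.png');b=cv2.imread('pics/wrist13.png');
cv2.imwrite('pics/c13.png',np.hstack([cv2.resize(a[150:230,290:350],(450,600),interpolation=cv2.INTER_CUBIC),cv2.resize(b[120:300,230:330],(338,600),interpolation=cv2.INTER_CUBIC)]))
"
```

```text
t26.75 pos [ 0.6628 -0.0561  0.1164] head 10.31 j [ 22.  41. -36. 103.  32.  46. -19.] F [ 0.8  1.  -1.5] grip 0.145
 roll 0.0002 rad  x 0.0001 y 0.0001 z 0.0000 rows>=0.0
```

View pics/c13.png

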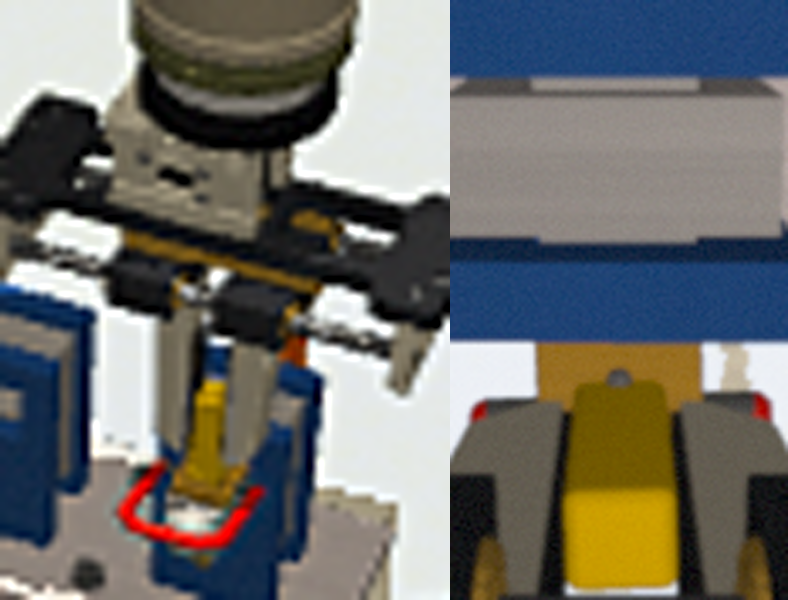

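send_rows(rows=[{"jaw":1,"x":0,"y":0,"z":0.001,"roll":0},{"jaw":1,"x":0,"y":0,"z":0.001,"roll":0},{"jaw":1,"x":0,"y":0,"z":0.001,"roll":0},{"jaw":1,"x":0,"y":0,"z":0,"roll":0}])

```text
clock: 27.35
eef_pos: [0.6632, -0.0563, 0.1159]
tool_rot: [[0.984, 0.179, 0.002], [0.179, -0.984, -0.001], [0.001, 0.002, -1.0]]
force: [-6.1, -1.4, 20.9]
grip_width: 0.154
```

send_rows(rows=[{"jaw":1,"x":0,"y":0,"z":-0.0025,"roll":0},{"jaw":1,"x":0,"y":0,"z":0,"roll":0},{"jaw":0,"x":0,"y":0,"z":0,"roll":0},{"jaw":0,"x":0,"y":0,"z":0,"roll":0},{"jaw":0,"x":0,"y":0,"z":0,"roll":0},{"jaw":0,"x":0,"y":0,"z":0,"roll":0},{"jaw":0,"x":0,"y":0,"z":-0.03,"roll":0},{"jaw":0,"x":0,"y":0,"z":-0.05,"roll":0},{"jaw":1,"x":0,"y":0,"z":0,"roll":0}])

```text
clock: 28.48
eef_pos: [0.6647, -0.0555, 0.1996]
tool_rot: [[0.984, 0.179, 0.006], [0.179, -0.984, 0.0], [0.006, 0.001, -1.0]]
force: [-0.6, -0.2, -0.6]
grip_width: 0.438
```

```bash
python3 -c "
from h import *
t=F['far']+(.041+.047)*U
go(*t,.19,10.3)
for n in ['wrist','scene']: snap(n,n+'14')
a=cv2.imread('pics/scene14.png');b=cv2.imread('pics/wrist14.png');
cv2.imwrite('pics/c14.png',np.hstack([cv2.resize(a[150:230,290:350],(450,600),interpolation=cv2.INTER_CUBIC),cv2.resize(b[120:300,230:330],(338,600),interpolation=cv2.INTER_CUBIC)]))
"
```

```text
t28.48 pos [ 0.6647 -0.0555  0.1996] head 10.31 j [ 25.  36. -39.  99.  28.  54. -15.] F [-0.6 -0.2 -0.6] grip 0.438
 roll 0.0002 rad  x -0.0025 y 0.0460 z 0.0096 rows>=0.8
```

View pics/c14.png

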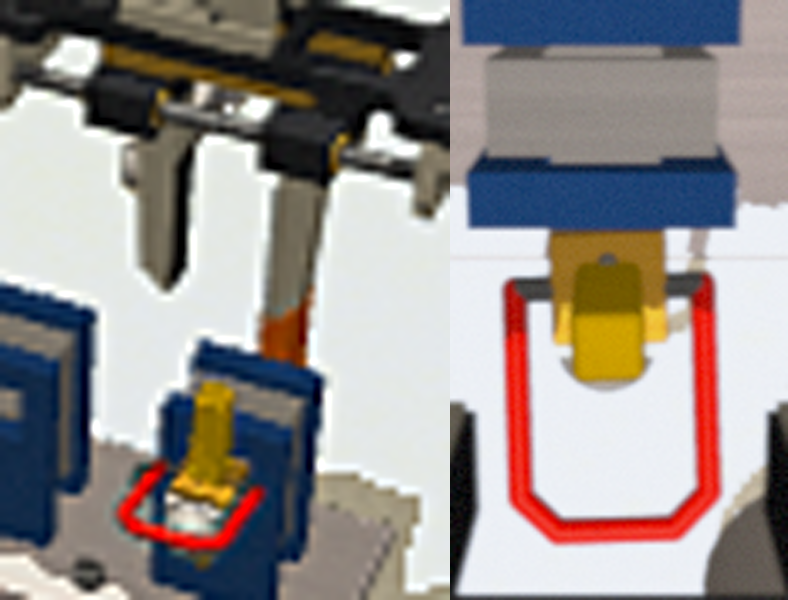

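send_rows(rows=[{"jaw":1,"x":-0.001,"y":0.025,"z":0,"roll":0},{"jaw":1,"x":-0.001,"y":0.022,"z":0,"roll":0},{"jaw":1,"x":0,"y":0,"z":0,"roll":0},{"jaw":1,"x":0,"y":0,"z":0.02,"roll":0},{"jaw":1,"x":0,"y":0,"z":0.02,"roll":0},{"jaw":1,"x":0,"y":0,"z":0.02,"roll":0},{"jaw":1,"x":0,"y":0,"z":0,"roll":0}])

```text
clock: 29.45
eef_pos: [0.6679, -0.1023, 0.1333]
tool_rot: [[0.984, 0.18, -0.004], [0.18, -0.984, 0.0], [-0.004, -0.001, -1.0]]
force: [0.4, -0.6, 0.5]
grip_width: 0.005
```

```bash
python3 -c "
from h import *
t=F['far']+(.041+.048)*U+.0003*N
go(*t,.105,10.3)
for n in ['wrist','scene']: snap(n,n+'15')
a=cv2.imread('pics/scene15.png');b=cv2.imread('pics/wrist15.png');
cv2.imwrite('pics/c15.png',np.hstack([cv2.resize(a[150:230,290:350],(450,600),interpolation=cv2.INTER_CUBIC),cv2.resize(b[120:300,230:330],(338,600),interpolation=cv2.INTER_CUBIC)]))
"
```

```text
t29.45 pos [ 0.6679 -0.1023  0.1333] head 10.36 j [ 27.  41. -37. 101.  31.  49. -14.] F [ 0.4 -0.6  0.5] grip 0.005
 roll 0.0011 rad  x 0.0031 y 0.0003 z 0.0283 rows>=0.5
```

View pics/c15.png

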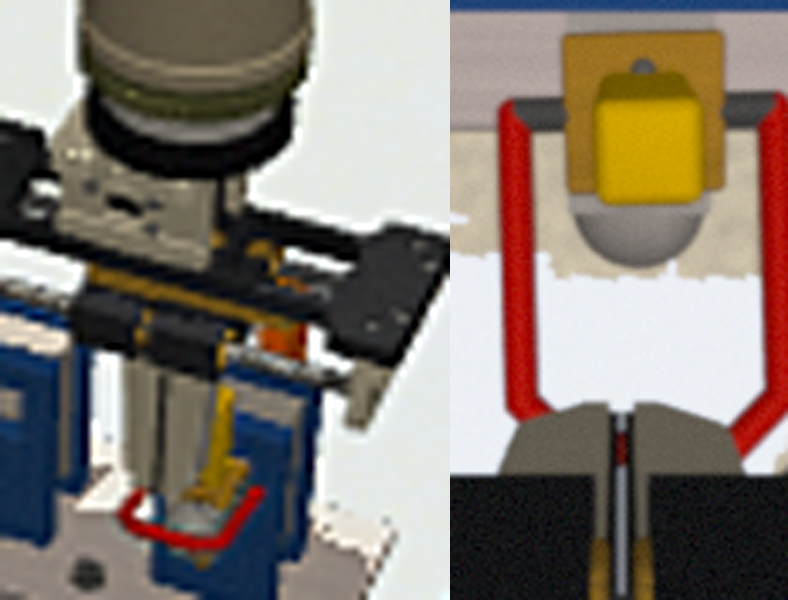

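send_rows(rows=[{"jaw":1,"x":0.003,"y":0.0005,"z":0.008,"roll":0},{"jaw":1,"x":0,"y":0,"z":0.008,"roll":0},{"jaw":1,"x":0,"y":0,"z":0.007,"roll":0},{"jaw":1,"x":0,"y":0,"z":0.007,"roll":0},{"jaw":1,"x":0,"y":0,"z":0,"roll":0}])

```text
clock: 30.18
eef_pos: [0.6721, -0.1029, 0.1052]
tool_rot: [[0.984, 0.179, -0.001], [0.179, -0.984, -0.0], [-0.001, -0.0, -1.0]]
force: [-1.0, -1.1, 2.1]
grip_width: 0.003
```

```bash
python3 -c "
from h import *
t=F['far']+(.041+.048)*U+.0003*N
go(*t,.060,10.3)
for n in ['scene']: snap(n,n+'16')
a=cv2.imread('pics/scene16.png')
cv2.imwrite('pics/c16.png',cv2.resize(a[150:230,290:350],(450,600),interpolation=cv2.INTER_CUBIC))
"
```

```text
t30.18 pos [ 0.6721 -0.1029  0.1052] head 10.31 j [ 26.  43. -36. 101.  33.  47. -16.] F [-1.  -1.1  2.1] grip 0.003
 roll 0.0002 rad  x -0.0009 y -0.0009 z 0.0452 rows>=0.8
```

View pics/c16.png

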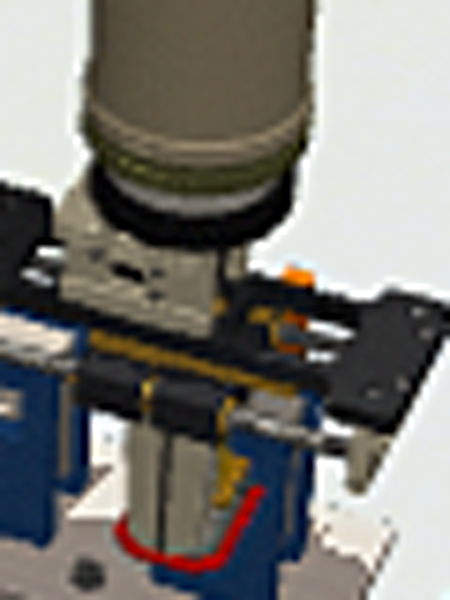

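send_rows(rows=[{"jaw":1,"x":0,"y":0,"z":0.007,"roll":0},{"jaw":1,"x":0,"y":0,"z":0.007,"roll":0},{"jaw":1,"x":0,"y":0,"z":0.007,"roll":0},{"jaw":1,"x":0,"y":0,"z":0,"roll":0}])

```text
clock: 30.72
eef_pos: [0.672, -0.1023, 0.0841]
tool_rot: [[0.984, 0.18, -0.001], [0.18, -0.984, 0.0], [-0.001, -0.001, -1.0]]
force: [0.5, 0.7, 1.6]
grip_width: 0.008
```

```bash
python3 -c "
from h import *
t=F['far']+(.041+.048)*U+.0003*N
go(*t,.060,10.3)
for n in ['scene']: snap(n,n+'17')
a=cv2.imread('pics/scene17.png')
cv2.imwrite('pics/c17.png',cv2.resize(a[150:230,290:350],(450,600),interpolation=cv2.INTER_CUBIC))
"
```

```text
t30.73 pos [ 0.672  -0.1023  0.0841] head 10.34 j [ 25.  44. -35. 102.  34.  45. -17.] F [0.5 0.7 1.6] grip 0.008
 roll 0.0007 rad  x -0.0009 y -0.0003 z 0.0241 rows>=0.4
```

View pics/c17.png

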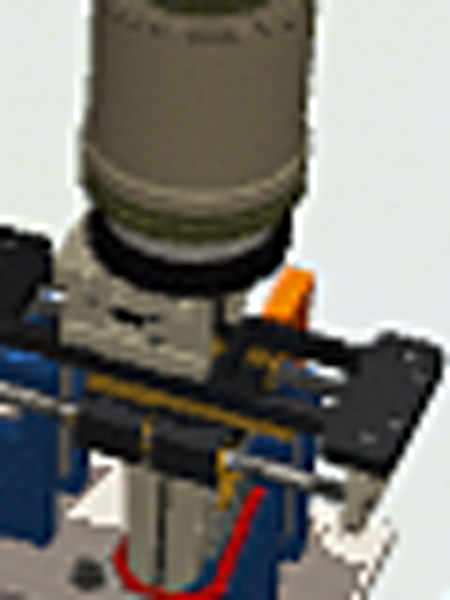

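send_rows(rows=[{"jaw":1,"x":0,"y":0,"z":0.007,"roll":0},{"jaw":1,"x":0,"y":0,"z":0.007,"roll":0},{"jaw":1,"x":0,"y":0,"z":0.007,"roll":0},{"jaw":1,"x":0,"y":0,"z":0.002,"roll":0},{"jaw":1,"x":0,"y":0,"z":0,"roll":0},{"jaw":1,"x":0,"y":0,"z":0,"roll":0}])

```text
clock: 31.52
eef_pos: [0.6723, -0.103, 0.0618]
tool_rot: [[0.984, 0.179, -0.0], [0.179, -0.984, -0.0], [-0.0, 0.0, -1.0]]
force: [0.2, 0.0, 0.7]
grip_width: 0.007
```

```bash
python3 -c "
from h import *
t=F['far']+(.041+.048)*U+.0003*N
go(*t,.18,10.3)
for n in ['scene']: snap(n,n+'18')
a=cv2.imread('pics/scene18.png')
cv2.imwrite('pics/c18.png',cv2.resize(a[150:230,290:350],(450,600),interpolation=cv2.INTER_CUBIC))
"
```

```text
t31.52 pos [ 0.6723 -0.103   0.0618] head 10.30 j [ 25.  46. -33. 103.  36.  43. -18.] F [0.2 0.  0.7] grip 0.007
 roll 0.0000 rad  x -0.0011 y -0.0011 z -0.1182 rows>=2.0
```

View pics/c18.png

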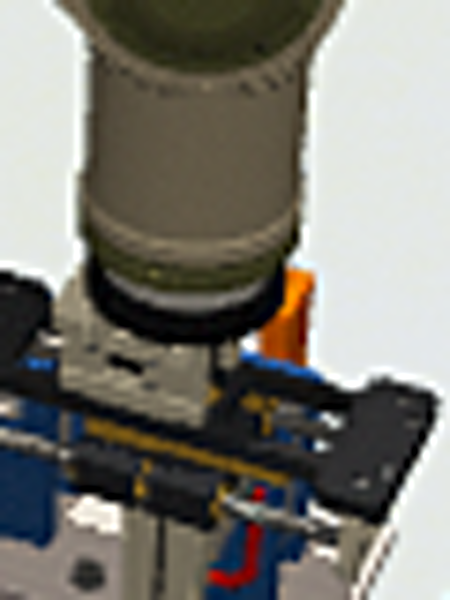

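Force dropped to ~0: ring appears snapped. Lift away and look.

send_rows(rows=[{"jaw":0,"x":0,"y":0.005,"z":-0.02,"roll":0},{"jaw":-0.4,"x":0,"y":0,"z":-0.05,"roll":0},{"jaw":-0.4,"x":-0.02,"y":0,"z":-0.05,"roll":0},{"jaw":-0.4,"x":-0.05,"y":0,"z":-0.05,"roll":0},{"jaw":-0.4,"x":-0.04,"y":0,"z":-0.04,"roll":0},{"jaw":-0.4,"x":0,"y":0,"z":-0.02,"roll":0},{"jaw":-0.4,"x":0,"y":0,"z":0,"roll":0}])

```text
clock: 32.45
eef_pos: [0.5713, -0.1266, 0.2889]
tool_rot: [[0.984, 0.178, 0.004], [0.178, -0.984, -0.002], [0.004, 0.002, -1.0]]
force: [0.8, 1.2, -0.1]
grip_width: 0.683
```

```bash
python3 -c "
from h import *
go(.5,.18,.30,10)
for n in ['wrist','scene']: snap(n,n+'19')
a=cv2.imread('pics/scene19.png');b=cv2.imread('pics/wrist19.png');
cv2.imwrite('pics/c19.png',np.hstack([cv2.resize(a[150:230,290:350],(450,600),interpolation=cv2.INTER_CUBIC),cv2.resize(a[90:210,230:380],(338,270)).repeat(1,0)]) if 0 else cv2.resize(a[130:230,270:370],(600,600),interpolation=cv2.INTER_CUBIC))
"
```

```text
t32.45 pos [ 0.5713 -0.1266  0.2889] head 10.27 j [ 38.  26. -45. 104.  21.  58.  -5.] F [ 0.8  1.2 -0.1] grip 0.683
 roll 0.0047 rad  x -0.0170 y -0.3144 z -0.0111 rows>=5.3
```

View pics/c19.png

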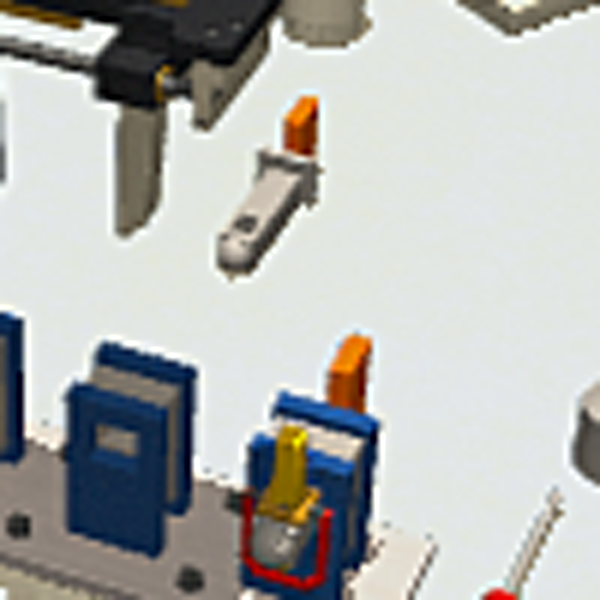

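View pics/wrist19.png

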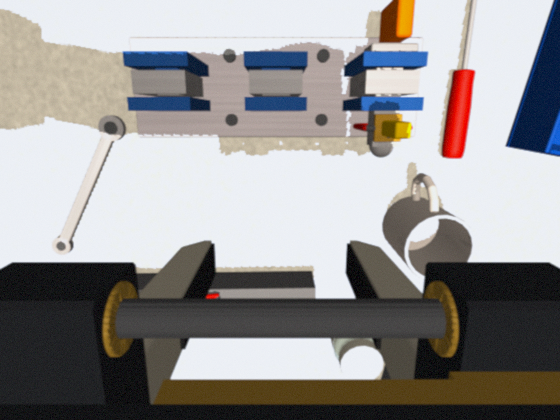

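send_rows(rows=[{"jaw":-1,"x":-0.01,"y":-0.045,"z":0,"roll":0.029},{"jaw":-1,"x":-0.01,"y":-0.05,"z":0,"roll":0},{"jaw":-1,"x":-0.01,"y":-0.05,"z":0,"roll":0},{"jaw":-1,"x":-0.01,"y":-0.05,"z":0,"roll":0},{"jaw":-1,"x":-0.01,"y":-0.05,"z":0,"roll":0},{"jaw":-1,"x":0,"y":-0.06,"z":0,"roll":0},{"jaw":-1,"x":0,"y":0,"z":0,"roll":0},{"jaw":-1,"x":0,"y":0,"z":0,"roll":0}])

```text
clock: 33.55
eef_pos: [0.4738, 0.1671, 0.285]
tool_rot: [[0.988, 0.152, -0.002], [0.152, -0.988, -0.0], [-0.002, 0.0, -1.0]]
force: [0.5, -0.2, -0.3]
grip_width: 1.0
```

```bash
python3 -c "
from h import *
d=snap('wrist','w20')
go(.45,.32,.12,8.6)
a=cv2.imread('pics/w20.png')
"
```

```text
t33.60 pos [0.4741 0.1663 0.2851] head 8.62 j [ 11.  20. -49. 114.  19.  54. -38.] F [-0.3  0.7  1.4] grip 1.001
 roll 0.0004 rad  x -0.0008 y -0.1556 z 0.1651 rows>=3.8
```

View pics/w20.png

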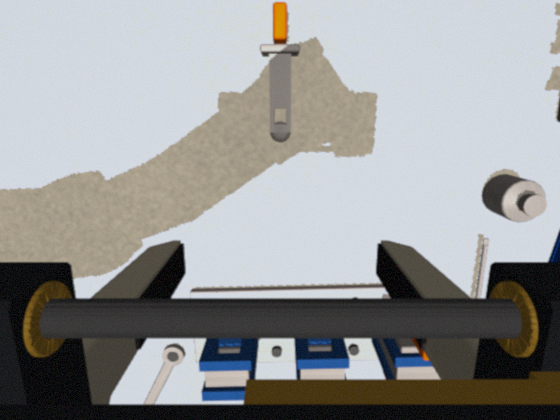

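```bash
python3 -c "
from h import *
d=load('w20')
h=onz(d,280,21,.062);o=onz(d,280.3,115,.024);v=(o-h)[:2];print(h,o,np.linalg.norm(v),np.degrees(np.arctan2(v[1],v[0])))
go(h[0],h[1],.12,8.6)"
```

```text
[0.44975585 0.32022916 0.062     ] [0.4634545  0.23258568 0.024     ] 0.0887075703963739 -81.1165602201851
t33.60 pos [0.4741 0.1663 0.2851] head 8.62 j [ 11.  20. -49. 114.  19.  54. -38.] F [-0.3  0.7  1.4] grip 1.001
 roll 0.0004 rad  x -0.0010 y -0.1558 z 0.1651 rows>=3.8
```

send_rows(rows=[{"jaw":-1,"x":0,"y":-0.035,"z":0.03,"roll":0},{"jaw":-1,"x":0,"y":-0.04,"z":0.045,"roll":0},{"jaw":-1,"x":-0.001,"y":-0.04,"z":0.045,"roll":0},{"jaw":-1,"x":0,"y":-0.041,"z":0.045,"roll":0},{"jaw":-1,"x":0,"y":0,"z":0,"roll":0},{"jaw":-1,"x":0,"y":0,"z":0,"roll":0}])

```text
clock: 34.35
eef_pos: [0.4501, 0.3198, 0.1207]
tool_rot: [[0.989, 0.149, -0.001], [0.149, -0.989, -0.001], [-0.001, 0.001, -1.0]]
force: [0.5, -0.3, -0.3]
grip_width: 0.997
```

```bash
python3 -c "
from h import *
d=snap('wrist','w21')
go(.4497,.3215,.025,8.8)
print(proj(d,(.4497,.3215,.062)),proj(d,(.4497-.0026,.3215+.0168,.002)))
"
```

```text
t34.40 pos [0.4506 0.3196 0.1213] head 8.52 j [-15.  35. -38. 118.  34.  39. -68.] F [ 0.2  0.7 -0.3] grip 1.000
 roll -0.0050 rad  x -0.0006 y -0.0020 z 0.0963 rows>=1.6
[280.21410288 220.83325689] [280.12569446 178.23546659]
```

View pics/w21.png

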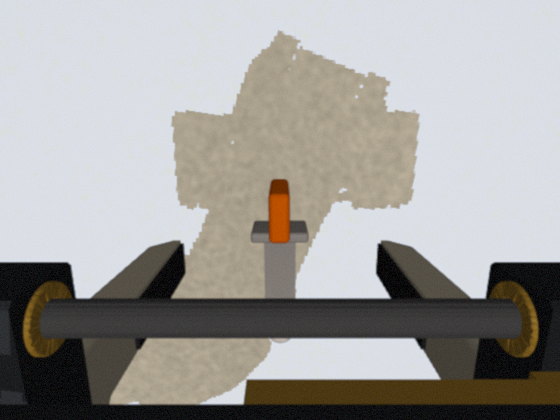

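send_rows(rows=[{"jaw":-1,"x":-0.0006,"y":-0.0015,"z":0.035,"roll":-0.004},{"jaw":-1,"x":0,"y":0,"z":0.035,"roll":0},{"jaw":-1,"x":0,"y":0,"z":0.026,"roll":0},{"jaw":-1,"x":0,"y":0,"z":0,"roll":0},{"jaw":1,"x":0,"y":0,"z":0,"roll":0},{"jaw":1,"x":0,"y":0,"z":0,"roll":0},{"jaw":1,"x":0,"y":0,"z":0,"roll":0},{"jaw":1,"x":0,"y":0,"z":0,"roll":0},{"jaw":1,"x":0,"y":0,"z":0,"roll":0},{"jaw":1,"x":0,"y":0,"z":0,"roll":0},{"jaw":1,"x":0,"y":0,"z":0,"roll":0},{"jaw":1,"x":0,"y":0,"z":0,"roll":0}])

```text
clock: 35.9
eef_pos: [0.4487, 0.3227, 0.0249]
tool_rot: [[0.988, 0.154, -0.0], [0.154, -0.988, -0.0], [-0.0, 0.0, -1.0]]
force: [-0.2, -0.1, 0.3]
grip_width: 0.183
```

send_rows(rows=[{"jaw":1,"x":0,"y":0,"z":0,"roll":0},{"jaw":1,"x":0,"y":0,"z":0,"roll":0},{"jaw":1,"x":0,"y":0,"z":0,"roll":0},{"jaw":1,"x":0,"y":0,"z":0,"roll":0}])

```text
clock: 36.4
eef_pos: [0.4488, 0.3227, 0.025]
tool_rot: [[0.988, 0.154, -0.0], [0.154, -0.988, 0.0], [-0.0, -0.0, -1.0]]
force: [0.1, 1.0, -0.1]
grip_width: 0.148
```

send_rows(rows=[{"jaw":1,"x":0,"y":0,"z":-0.02,"roll":0},{"jaw":1,"x":0,"y":0,"z":-0.035,"roll":0},{"jaw":1,"x":0,"y":0,"z":-0.035,"roll":0},{"jaw":1,"x":0,"y":0,"z":-0.035,"roll":-0.025},{"jaw":1,"x":0,"y":0,"z":-0.03,"roll":0},{"jaw":1,"x":0,"y":0,"z":0,"roll":0},{"jaw":1,"x":0,"y":0,"z":0,"roll":0}])

```text
clock: 37.28
eef_pos: [0.4486, 0.322, 0.1791]
tool_rot: [[0.984, 0.179, -0.001], [0.179, -0.984, -0.001], [-0.001, 0.001, -1.0]]
force: [-0.8, -0.5, -2.7]
grip_width: 0.149
```

```bash
python3 -c "
from h import *
go(.5196,.1408,.18,10.3);rel('mid')"
```

```text
t37.27 pos [0.4486 0.322  0.1791] head 10.30 j [-12.  31. -43. 115.  30.  45. -62.] F [-0.8 -0.5 -2.7] grip 0.149
 roll -0.0001 rad  x 0.0375 y 0.1910 z -0.0009 rows>=3.2
t37.27 lat -0.0374 along(from mid) -0.3680 z 0.1791 nose past entry -0.2220 head gap 0.3180 F lat -0.9 along 0.3 z -2.7 grip 0.149 10.295731112068834
```

send_rows(rows=[{"jaw":1,"x":0.0075,"y":0.03,"z":0,"roll":0},{"jaw":1,"x":0.0075,"y":0.04,"z":0,"roll":0},{"jaw":1,"x":0.0075,"y":0.04,"z":0,"roll":0},{"jaw":1,"x":0.0075,"y":0.04,"z":0,"roll":0},{"jaw":1,"x":0.0075,"y":0.041,"z":0,"roll":0},{"jaw":1,"x":0,"y":0,"z":0.04,"roll":0},{"jaw":1,"x":0,"y":0,"z":0.0415,"roll":0},{"jaw":1,"x":0,"y":0,"z":0,"roll":0},{"jaw":1,"x":0,"y":0,"z":0,"roll":0},{"jaw":1,"x":0,"y":0,"z":0,"roll":0}])

```text
clock: 38.52
eef_pos: [0.5205, 0.142, 0.0997]
tool_rot: [[0.984, 0.179, 0.002], [0.179, -0.984, 0.001], [0.002, -0.0, -1.0]]
force: [0.4, -0.0, -2.5]
grip_width: 0.149
```

```bash
python3 -c "
from h import *
rel('mid')
for n in ['wrist','scene']: snap(n,n+'22')
a=cv2.imread('pics/scene22.png');b=cv2.imread('pics/wrist22.png')
cv2.imwrite('pics/c22.png',np.hstack([cv2.resize(a[130:230,250:350],(500,500),interpolation=cv2.INTER_CUBIC),cv2.resize(b[200:400,220:340],(300,500),interpolation=cv2.INTER_CUBIC)]))
"
```

```text
t38.52 lat 0.0011 along(from mid) -0.1781 z 0.0997 nose past entry -0.0321 head gap 0.1281 F lat 0.4 along 0.1 z -2.5 grip 0.149 10.328835282322508
```

View pics/c22.png

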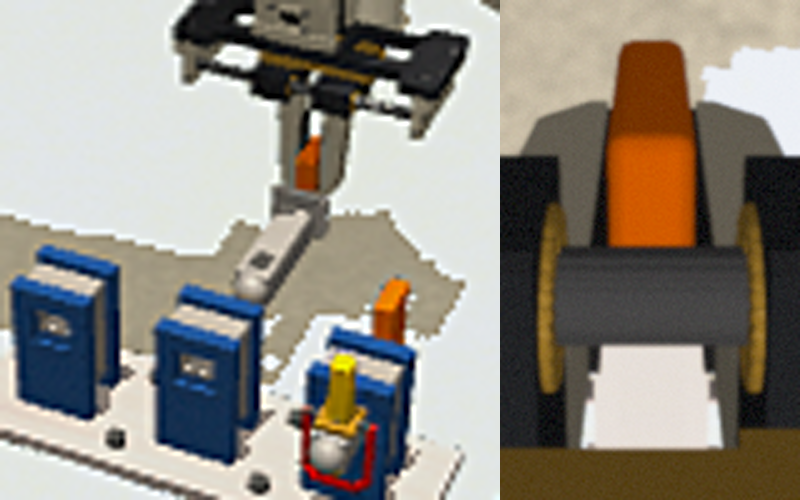

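send_rows(rows=[{"jaw":1,"x":-0.0012,"y":0.01,"z":0.0015,"roll":0},{"jaw":1,"x":0,"y":0.01,"z":0,"roll":0},{"jaw":1,"x":0,"y":0.005,"z":0,"roll":0},{"jaw":1,"x":0,"y":0,"z":0,"roll":0},{"jaw":1,"x":0,"y":0,"z":0,"roll":0}])

```text
clock: 39.25
eef_pos: [0.5232, 0.1169, 0.097]
tool_rot: [[0.984, 0.179, 0.0], [0.179, -0.984, 0.0], [0.0, -0.0, -1.0]]
force: [-0.2, 0.3, -1.9]
grip_width: 0.151
```

```bash
python3 -c "
from h import *
rel('mid')"
```

```text
t39.25 lat -0.0007 along(from mid) -0.1529 z 0.0970 nose past entry -0.0069 head gap 0.1029 F lat -0.2 along -0.4 z -1.9 grip 0.151 10.3167331075441
```

send_rows(rows=[{"jaw":1,"x":0.0007,"y":0.004,"z":-0.0005,"roll":0},{"jaw":1,"x":0,"y":0.004,"z":0,"roll":0},{"jaw":1,"x":0,"y":0.004,"z":0,"roll":0},{"jaw":1,"x":0,"y":0.004,"z":0,"roll":0},{"jaw":1,"x":0,"y":0,"z":0,"roll":0}])

```text
clock: 39.88
eef_pos: [0.5268, 0.1006, 0.0975]
tool_rot: [[0.984, 0.178, -0.0], [0.178, -0.984, -0.0], [-0.0, 0.0, -1.0]]
force: [-0.2, -0.2, -2.2]
grip_width: 0.153
```

```bash
python3 -c "
from h import *
rel('mid')"
```

```text
t39.88 lat -0.0001 along(from mid) -0.1362 z 0.0975 nose past entry 0.0098 head gap 0.0862 F lat -0.3 along 0.2 z -2.2 grip 0.153 10.276191905591384
```

send_rows(rows=[{"jaw":1,"x":0,"y":0.005,"z":0,"roll":0},{"jaw":1,"x":0,"y":0.005,"z":0,"roll":0},{"jaw":1,"x":0,"y":0.005,"z":0,"roll":0},{"jaw":1,"x":0,"y":0.005,"z":0,"roll":0},{"jaw":1,"x":0,"y":0,"z":0,"roll":0}])

```text
clock: 40.5
eef_pos: [0.5304, 0.0808, 0.0974]
tool_rot: [[0.984, 0.178, -0.0], [0.178, -0.984, -0.0], [-0.0, 0.0, -1.0]]
force: [0.8, 0.2, -2.2]
grip_width: 0.148
```

```bash
python3 -c "
from h import *
rel('mid')"
```

```text
t40.50 lat -0.0001 along(from mid) -0.1161 z 0.0974 nose past entry 0.0299 head gap 0.0661 F lat 0.8 along -0.0 z -2.2 grip 0.148 10.264593591961004
```

send_rows(rows=[{"jaw":1,"x":0,"y":0.006,"z":0,"roll":0},{"jaw":1,"x":0,"y":0.006,"z":0,"roll":0},{"jaw":1,"x":0,"y":0.006,"z":0,"roll":0},{"jaw":1,"x":0,"y":0.006,"z":0,"roll":0},{"jaw":1,"x":0,"y":0,"z":0,"roll":0}])

```text
clock: 41.12
eef_pos: [0.5347, 0.0571, 0.0974]
tool_rot: [[0.984, 0.178, -0.0], [0.178, -0.984, -0.0], [-0.0, 0.0, -1.0]]
force: [0.3, 0.3, -2.2]
grip_width: 0.147
```

send_rows(rows=[{"jaw":1,"x":0,"y":0.006,"z":0,"roll":0},{"jaw":1,"x":0,"y":0.006,"z":0,"roll":0},{"jaw":1,"x":0,"y":0.006,"z":0,"roll":0},{"jaw":1,"x":0,"y":0.006,"z":0,"roll":0},{"jaw":1,"x":0,"y":0.006,"z":0,"roll":0},{"jaw":1,"x":0,"y":0.005,"z":0,"roll":0},{"jaw":1,"x":0,"y":0,"z":0,"roll":0}])

```text
clock: 42.0
eef_pos: [0.5409, 0.0228, 0.0974]
tool_rot: [[0.984, 0.178, -0.0], [0.178, -0.984, -0.0], [-0.0, 0.0, -1.0]]
force: [-0.0, -0.4, -3.5]
grip_width: 0.149
```

```bash
python3 -c "
from h import *
rel('mid')"
```

```text
t42.00 lat -0.0001 along(from mid) -0.0572 z 0.0974 nose past entry 0.0888 head gap 0.0072 F lat -0.1 along 0.4 z -3.5 grip 0.149 10.26971627891315
```

send_rows(rows=[{"jaw":1,"x":0,"y":0.003,"z":0,"roll":0},{"jaw":1,"x":0,"y":0.002,"z":0,"roll":0},{"jaw":1,"x":0,"y":0.0015,"z":0,"roll":0},{"jaw":1,"x":0,"y":0.0015,"z":0,"roll":0},{"jaw":1,"x":0,"y":0,"z":0,"roll":0}])

```text
clock: 42.62
eef_pos: [0.5421, 0.0167, 0.0975]
tool_rot: [[0.984, 0.18, -0.0], [0.18, -0.984, 0.002], [0.0, -0.002, -1.0]]
force: [-1.1, 5.3, -3.4]
grip_width: 0.147
```

```bash
python3 -c "
from h import *
rel('mid')"
```

```text
t42.62 lat 0.0000 along(from mid) -0.0509 z 0.0975 nose past entry 0.0951 head gap 0.0009 F lat -0.2 along -5.4 z -3.4 grip 0.147 10.366089600355847
```

Contact at the expected place; press slightly harder, then release and lift.

send_rows(rows=[{"jaw":1,"x":0,"y":0.0015,"z":0,"roll":0},{"jaw":1,"x":0,"y":0.0015,"z":0,"roll":0},{"jaw":1,"x":0,"y":0,"z":0,"roll":0}])

```text
clock: 43.0
eef_pos: [0.5421, 0.0166, 0.0977]
tool_rot: [[0.983, 0.182, -0.0], [0.182, -0.983, 0.005], [0.001, -0.005, -1.0]]
force: [-5.4, 12.9, -1.1]
grip_width: 0.146
```

send_rows(rows=[{"jaw":1,"x":0,"y":-0.003,"z":0.001,"roll":0},{"jaw":1,"x":0,"y":0,"z":0,"roll":0},{"jaw":0,"x":0,"y":0,"z":0,"roll":0},{"jaw":0,"x":0,"y":0,"z":0,"roll":0},{"jaw":0,"x":0,"y":0,"z":0,"roll":0},{"jaw":0,"x":0,"y":0,"z":0,"roll":0},{"jaw":0,"x":0,"y":0,"z":0,"roll":0},{"jaw":0,"x":0,"y":0,"z":0,"roll":0},{"jaw":0,"x":0,"y":0,"z":-0.03,"roll":0},{"jaw":0,"x":0,"y":0,"z":-0.05,"roll":0},{"jaw":0,"x":0,"y":0,"z":-0.05,"roll":0}])

```text
clock: 44.38
eef_pos: [0.5419, 0.0156, 0.2277]
tool_rot: [[0.984, 0.179, -0.001], [0.179, -0.984, 0.0], [-0.001, -0.001, -1.0]]
force: [1.2, -0.0, 0.5]
grip_width: 0.498
```

send_rows(rows=[{"jaw":0,"x":-0.01,"y":0.03,"z":-0.035,"roll":0},{"jaw":0,"x":-0.01,"y":0.05,"z":-0.02,"roll":0},{"jaw":0,"x":-0.01,"y":0.05,"z":-0.02,"roll":0},{"jaw":0,"x":0,"y":0.03,"z":0,"roll":0},{"jaw":-0.4,"x":0,"y":0,"z":0,"roll":0},{"jaw":-0.4,"x":0,"y":0,"z":0,"roll":0}])

```text
clock: 45.12
eef_pos: [0.5412, -0.1464, 0.3014]
tool_rot: [[0.984, 0.18, -0.0], [0.18, -0.984, 0.001], [-0.0, -0.001, -1.0]]
force: [-0.2, 0.4, -0.1]
grip_width: 0.665
```

```bash
python3 -c "
from h import *
d=snap('wrist','w23')
go(.527,-.304,.28,-79.3)
a=cv2.imread('pics/w23.png')
m=F['mid']
h=proj(d,(*(m+U*.041),.095));print(h)
x,y=np.int32(h);cv2.imwrite('pics/c23.png',cv2.resize(a[max(0,y-95):y+35,x-55:x+55],None,fx=5,fy=4.6,interpolation=cv2.INTER_CUBIC));print(x-55,max(0,y-95))
"
```

```text
t45.17 pos [ 0.5413 -0.146   0.3014] head 10.41 j [ 45.  25. -50. 106.  22.  60.  -3.] F [ 0.1  0.  -0.5] grip 0.684
 roll 1.5658 rad  x 0.1526 y 0.0434 z 0.0214 rows>=2.7
[310.78085165 113.3322273 ]
255 18
```

View pics/c23.png

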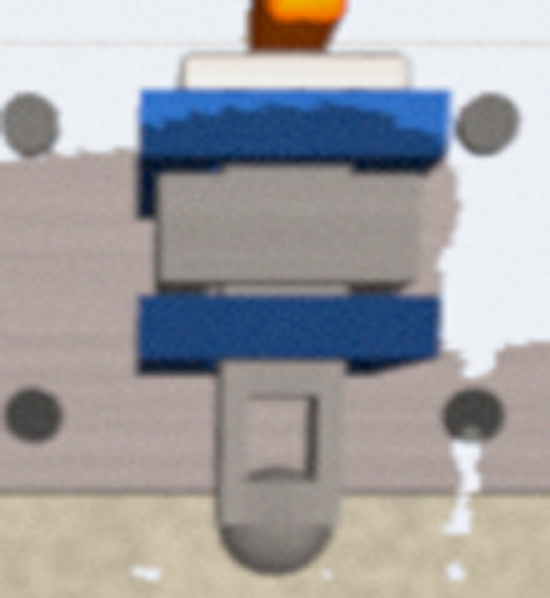

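View pics/w23.png

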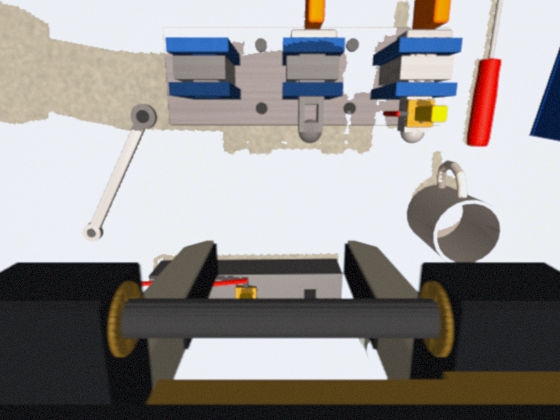

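send_rows(rows=[{"jaw":-0.4,"x":0,"y":0,"z":0,"roll":0.174},{"jaw":-0.4,"x":0,"y":0,"z":0,"roll":0.174},{"jaw":-0.4,"x":0,"y":0,"z":0,"roll":0.174},{"jaw":-0.4,"x":0,"y":0,"z":0,"roll":0.174},{"jaw":-0.4,"x":0,"y":0,"z":0,"roll":0.174},{"jaw":-0.4,"x":0,"y":0,"z":0,"roll":0.174},{"jaw":-0.4,"x":0,"y":0,"z":0,"roll":0.174},{"jaw":-0.4,"x":0,"y":0,"z":0,"roll":0.174},{"jaw":-0.4,"x":0,"y":0,"z":0,"roll":0.174}])

```text
clock: 46.3
eef_pos: [0.5414, -0.1455, 0.3015]
tool_rot: [[0.181, -0.984, -0.0], [-0.984, -0.181, 0.0], [-0.0, 0.0, -1.0]]
force: [-0.6, -0.4, -0.2]
grip_width: 0.698
```

```bash
python3 -c "
from h import *
go(.5268,-.3041,.14,-79.3)"
```

```text
t46.30 pos [ 0.5414 -0.1455  0.3015] head -79.59 j [ 30.  20. -27. 107.  11.  56. -82.] F [-0.6 -0.4 -0.2] grip 0.698
 roll -0.0050 rad  x 0.1531 y 0.0438 z 0.1615 rows>=3.8
```

send_rows(rows=[{"jaw":-0.4,"x":0.038,"y":0.011,"z":0.02,"roll":-0.005},{"jaw":-0.4,"x":0.038,"y":0.011,"z":0.02,"roll":0},{"jaw":-0.4,"x":0.038,"y":0.011,"z":0.02,"roll":0},{"jaw":-0.4,"x":0.039,"y":0.011,"z":0.02,"roll":0},{"jaw":-0.4,"x":0,"y":0,"z":0.04,"roll":0},{"jaw":-0.4,"x":0,"y":0,"z":0.04,"roll":0},{"jaw":-0.4,"x":0,"y":0,"z":0,"roll":0},{"jaw":-0.4,"x":0,"y":0,"z":0,"roll":0}])

```text
clock: 47.3
eef_pos: [0.528, -0.305, 0.1427]
tool_rot: [[0.19, -0.982, 0.001], [-0.982, -0.19, -0.0], [0.0, -0.001, -1.0]]
force: [0.8, 0.3, -0.6]
grip_width: 0.7
```

```bash
python3 -c "
from h import *
d=snap('wrist','w24')
go(.5268,-.3041,.0714,-79.3)
print(proj(d,(.5268,-.3041,.1)))"
```

```text
t47.35 pos [ 0.5281 -0.3054  0.1432] head -79.06 j [ 39.  33. -22. 110.  18.  40. -72.] F [ 0.   0.9 -0.2] grip 0.698
 roll 0.0042 rad  x -0.0015 y 0.0011 z 0.0718 rows>=1.2
[279.18664536 232.0800805 ]
```

View pics/w24.png

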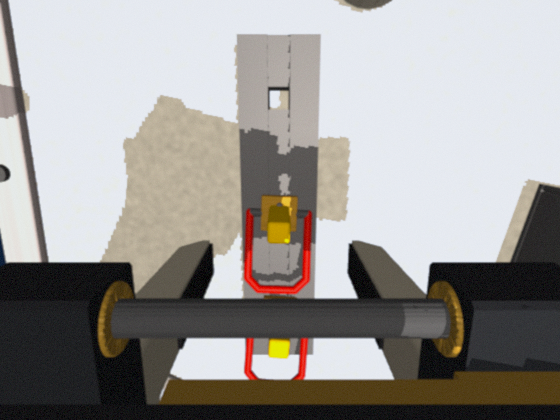

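send_rows(rows=[{"jaw":-0.4,"x":-0.0015,"y":-0.0002,"z":0.024,"roll":0.004},{"jaw":-0.4,"x":0,"y":0,"z":0.024,"roll":0},{"jaw":-0.4,"x":0,"y":0,"z":0.023,"roll":0},{"jaw":-0.4,"x":0,"y":0,"z":0,"roll":0},{"jaw":1,"x":0,"y":0,"z":0,"roll":0},{"jaw":1,"x":0,"y":0,"z":0,"roll":0},{"jaw":1,"x":0,"y":0,"z":0,"roll":0},{"jaw":1,"x":0,"y":0,"z":0,"roll":0},{"jaw":1,"x":0,"y":0,"z":0,"roll":0},{"jaw":1,"x":0,"y":0,"z":0,"roll":0},{"jaw":1,"x":0,"y":0,"z":0,"roll":0},{"jaw":1,"x":0,"y":0,"z":0,"roll":0}])

```text
clock: 48.85
eef_pos: [0.5268, -0.3043, 0.0705]
tool_rot: [[0.185, -0.983, -0.0], [-0.983, -0.185, 0.0], [-0.0, 0.0, -1.0]]
force: [-0.2, 0.5, 0.9]
grip_width: 0.15
```

```bash
python3 -c "
from h import *
go(.5268,-.3041,.2,10.3)"
```

```text
t48.85 pos [ 0.5268 -0.3043  0.0705] head -79.35 j [ 37.  38. -18. 113.  22.  32. -76.] F [-0.2  0.5  0.9] grip 0.150
 roll -1.5646 rad  x 0.0001 y -0.0002 z -0.1295 rows>=2.2
```

Gripped (TCP 20.5 mm above the collar underside). Lift and turn.

send_rows(rows=[{"jaw":1,"x":0,"y":0,"z":0,"roll":0},{"jaw":1,"x":0,"y":0,"z":-0.03,"roll":0},{"jaw":1,"x":0,"y":0,"z":-0.04,"roll":0},{"jaw":1,"x":0,"y":0,"z":-0.04,"roll":-0.174},{"jaw":1,"x":0,"y":0,"z":-0.03,"roll":-0.174},{"jaw":1,"x":0,"y":0,"z":0,"roll":-0.174},{"jaw":1,"x":0,"y":0,"z":0,"roll":-0.174},{"jaw":1,"x":0,"y":0,"z":0,"roll":-0.174},{"jaw":1,"x":0,"y":0,"z":0,"roll":-0.174},{"jaw":1,"x":0,"y":0,"z":0,"roll":-0.174},{"jaw":1,"x":0,"y":0,"z":0,"roll":-0.174},{"jaw":1,"x":0,"y":0,"z":0,"roll":-0.174}])

```text
clock: 50.35
eef_pos: [0.5264, -0.3044, 0.2102]
tool_rot: [[0.983, 0.186, -0.001], [0.186, -0.983, 0.0], [-0.001, -0.0, -1.0]]
force: [0.4, -0.1, -1.8]
grip_width: 0.147
```

```bash
python3 -c "
from h import *
t=F['mid']+.0424*U
go(*t,.21,10.3)"
```

```text
t50.35 pos [ 0.5264 -0.3044  0.2102] head 10.69 j [ 57.  34. -49. 106.  31.  54.   4.] F [ 0.4 -0.1 -1.8] grip 0.147
 roll 0.0069 rad  x 0.0728 y -0.2198 z 0.0002 rows>=3.9
```

send_rows(rows=[{"jaw":1,"x":0.015,"y":-0.044,"z":0,"roll":0.004},{"jaw":1,"x":0.015,"y":-0.044,"z":0,"roll":0},{"jaw":1,"x":0.014,"y":-0.044,"z":0,"roll":0},{"jaw":1,"x":0.014,"y":-0.044,"z":0,"roll":0},{"jaw":1,"x":0.014,"y":-0.044,"z":0,"roll":0},{"jaw":1,"x":0,"y":0,"z":0.015,"roll":0},{"jaw":1,"x":0,"y":0,"z":0.015,"roll":0},{"jaw":1,"x":0,"y":0,"z":0,"roll":0},{"jaw":1,"x":0,"y":0,"z":0,"roll":0}])

```text
clock: 51.48
eef_pos: [0.5587, -0.0761, 0.1803]
tool_rot: [[0.985, 0.175, -0.001], [0.175, -0.985, 0.0], [-0.001, -0.0, -1.0]]
force: [-0.3, -0.9, -0.7]
grip_width: 0.147
```

```bash
python3 -c "
from h import *
t=F['mid']+.0424*U
go(*t,.165,10.3)
d=snap('wrist','w25')
s=d['s'];R=np.array(s['tool_rot']);p=np.array(s['eef_pos'])
c=lambda q:((q-[220,90]+.5)*[5,600/210]).round(0)
for y in (-.007,.007): print('knob',y,c(proj(d,p+R@[0,y,-.0295])))
print('collar',[c(proj(d,p+R@[x,-.013,.0145])) for x in(-.013,.013)])
m=F['mid']
for a in(-25,25): print(a,[c(proj(d,(*(m+U*a/1000+N*l),.113))) for l in (-.028,.028)])
print('hole',[c(proj(d,(*(m+U*.034+N*l),.095))) for l in (-.007,.007)],'shank',[c(proj(d,(*(m+U*.03+N*l),.095))) for l in (-.012,.012)])
a=cv2.imread('pics/w25.png');cv2.imwrite('pics/c25.png',cv2.resize(a[90:300,220:340],(600,600),interpolation=cv2.INTER_CUBIC))
"
```

```text
t51.48 pos [ 0.5587 -0.0761  0.1803] head 10.05 j [ 34.  33. -47. 113.  33.  48. -21.] F [-0.3 -0.9 -0.7] grip 0.147
 roll -0.0044 rad  x 0.0003 y -0.0009 z 0.0153 rows>=0.3
knob -0.007 [306. 518.]
knob 0.007 [306. 608.]
collar [array([179., 386.]), array([431., 385.])]
-25 [array([78., 69.]), array([531.,  68.])]
25 [array([ 91., 295.]), array([521., 294.])]
hole [array([257., 315.]), array([356., 315.])] shank [array([221., 299.]), array([392., 299.])]
```

View pics/c25.png

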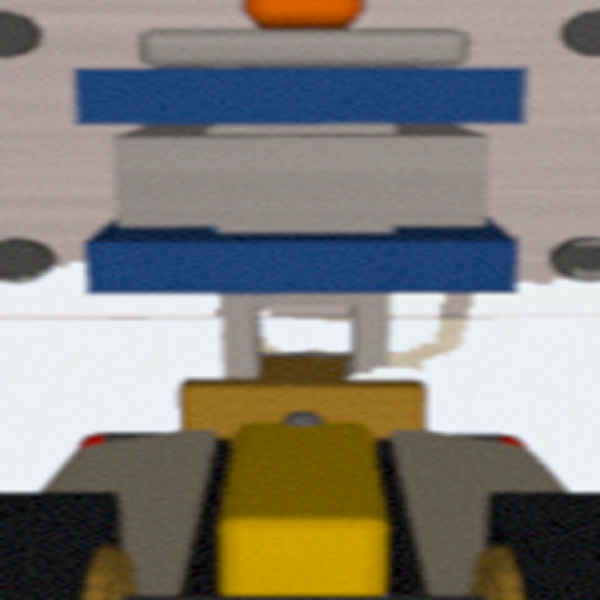

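```bash
python3 -c "
from h import *
t=F['mid']+.0414*U
go(*t,.165,10.3)"
```

```text
t51.52 pos [ 0.5589 -0.0759  0.1806] head 10.06 j [ 34.  33. -47. 113.  33.  48. -21.] F [ 0.6 -0.1 -1.5] grip 0.145
 roll -0.0041 rad  x 0.0001 y -0.0018 z 0.0156 rows>=0.3
```

send_rows(rows=[{"jaw":1,"x":0,"y":-0.0016,"z":0.008,"roll":-0.004},{"jaw":1,"x":0,"y":0,"z":0.007,"roll":0},{"jaw":1,"x":0,"y":0,"z":0,"roll":0},{"jaw":1,"x":0,"y":0,"z":0,"roll":0}])

```text
clock: 52.02
eef_pos: [0.5585, -0.0734, 0.1655]
tool_rot: [[0.984, 0.18, -0.0], [0.18, -0.984, 0.0], [-0.0, -0.0, -1.0]]
force: [0.5, 0.0, -1.9]
grip_width: 0.151
```

```bash
python3 -c "
from h import *
t=F['mid']+.0414*U
go(*t,.157,10.3)"
```

```text
t52.02 pos [ 0.5585 -0.0734  0.1655] head 10.38 j [ 33.  34. -46. 114.  34.  46. -22.] F [ 0.5  0.  -1.9] grip 0.151
 roll 0.0014 rad  x -0.0001 y 0.0007 z 0.0085 rows>=0.1
```

send_rows(rows=[{"jaw":1,"x":0,"y":0.0007,"z":0.003,"roll":0},{"jaw":1,"x":0,"y":0,"z":0.003,"roll":0},{"jaw":1,"x":0,"y":0,"z":0.003,"roll":0},{"jaw":1,"x":0,"y":0,"z":0.003,"roll":0},{"jaw":1,"x":0,"y":0,"z":0,"roll":0}])

```text
clock: 52.65
eef_pos: [0.5584, -0.0742, 0.1532]
tool_rot: [[0.984, 0.18, -0.001], [0.18, -0.984, 0.0], [-0.001, -0.0, -1.0]]
force: [0.6, 0.7, -1.9]
grip_width: 0.147
```

```bash
python3 -c "
from h import *
t=F['mid']+.0414*U
go(*t,.1155,10.3)"
```

```text
t52.65 pos [ 0.5584 -0.0742  0.1532] head 10.38 j [ 33.  35. -46. 115.  35.  45. -23.] F [ 0.6  0.7 -1.9] grip 0.147
 roll 0.0014 rad  x 0.0002 y -0.0000 z 0.0377 rows>=0.6
```

send_rows(rows=[{"jaw":1,"x":0,"y":0,"z":0.005,"roll":0},{"jaw":1,"x":0,"y":0,"z":0.005,"roll":0},{"jaw":1,"x":0,"y":0,"z":0.005,"roll":0},{"jaw":1,"x":0,"y":0,"z":0.005,"roll":0},{"jaw":1,"x":0,"y":0,"z":0.005,"roll":0},{"jaw":1,"x":0,"y":0,"z":0,"roll":0}])

```text
clock: 53.4
eef_pos: [0.5583, -0.0742, 0.128]
tool_rot: [[0.984, 0.18, -0.001], [0.18, -0.984, 0.0], [-0.001, -0.0, -1.0]]
force: [0.4, 1.1, -1.9]
grip_width: 0.15
```

send_rows(rows=[{"jaw":1,"x":0,"y":0,"z":0.005,"roll":0},{"jaw":1,"x":0,"y":0,"z":0.004,"roll":0},{"jaw":1,"x":0,"y":0,"z":0.002,"roll":0},{"jaw":1,"x":0,"y":0,"z":0.001,"roll":0},{"jaw":1,"x":0,"y":0,"z":0,"roll":0}])

```text
clock: 54.02
eef_pos: [0.5585, -0.0741, 0.1164]
tool_rot: [[0.984, 0.18, -0.0], [0.18, -0.984, 0.0], [-0.0, -0.0, -1.0]]
force: [0.7, 1.7, -2.7]
grip_width: 0.145
```

send_rows(rows=[{"jaw":1,"x":0,"y":0,"z":0.001,"roll":0},{"jaw":1,"x":0,"y":0,"z":0.0007,"roll":0},{"jaw":1,"x":0,"y":0,"z":0,"roll":0}])

```text
clock: 54.4
eef_pos: [0.5587, -0.0741, 0.1153]
tool_rot: [[0.984, 0.18, 0.0], [0.18, -0.984, -0.0], [0.0, 0.001, -1.0]]
force: [-1.7, 0.3, 6.1]
grip_width: 0.147
```

Collar touches down (6 N) at the expected height. Release, lift, close, and move over the ring.

send_rows(rows=[{"jaw":1,"x":0,"y":0,"z":-0.001,"roll":0},{"jaw":0,"x":0,"y":0,"z":0,"roll":0},{"jaw":0,"x":0,"y":0,"z":0,"roll":0},{"jaw":0,"x":0,"y":0,"z":0,"roll":0},{"jaw":0,"x":0,"y":0,"z":0,"roll":0},{"jaw":0,"x":0,"y":0,"z":-0.03,"roll":0},{"jaw":0,"x":0,"y":0,"z":-0.05,"roll":0},{"jaw":1,"x":0,"y":0,"z":0,"roll":0},{"jaw":1,"x":-0.001,"y":0.024,"z":0,"roll":0},{"jaw":1,"x":0,"y":0.023,"z":0,"roll":0},{"jaw":1,"x":0,"y":0,"z":0,"roll":0}])

```text
clock: 55.78
eef_pos: [0.5656, -0.1224, 0.1946]
tool_rot: [[0.984, 0.177, -0.001], [0.177, -0.984, -0.0], [-0.002, 0.0, -1.0]]
force: [-0.2, 1.0, -1.0]
grip_width: 0.12
```

```bash
python3 -c "
from h import *
t=F['mid']+(.041+.048)*U+.0003*N
go(*t,.105,10.3)
for n in ['wrist','scene']: snap(n,n+'26')
a=cv2.imread('pics/scene26.png');b=cv2.imread('pics/wrist26.png');
cv2.imwrite('pics/c26.png',np.hstack([cv2.resize(a[150:230,260:350],(450,400),interpolation=cv2.INTER_CUBIC),cv2.resize(b[120:300,230:330],(222,400),interpolation=cv2.INTER_CUBIC)]))
"
```

```text
t55.77 pos [ 0.5656 -0.1224  0.1946] head 10.20 j [ 39.  33. -48. 111.  32.  51. -15.] F [-0.2  1.  -1. ] grip 0.120
 roll -0.0018 rad  x 0.0020 y -0.0012 z 0.0896 rows>=1.5
```

View pics/c26.png

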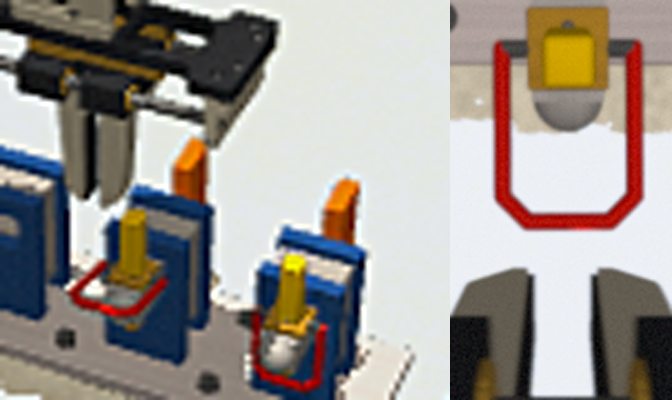

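send_rows(rows=[{"jaw":1,"x":0.001,"y":-0.0005,"z":0.02,"roll":0},{"jaw":1,"x":0.001,"y":0,"z":0.02,"roll":0},{"jaw":1,"x":0,"y":0,"z":0.02,"roll":0},{"jaw":1,"x":0,"y":0,"z":0.015,"roll":0},{"jaw":1,"x":0,"y":0,"z":0.014,"roll":0},{"jaw":1,"x":0,"y":0,"z":0,"roll":0}])

```text
clock: 56.62
eef_pos: [0.5676, -0.1195, 0.1058]
tool_rot: [[0.984, 0.18, -0.001], [0.18, -0.984, 0.0], [-0.001, -0.001, -1.0]]
force: [-0.2, 1.1, 1.8]
grip_width: 0.002
```

```bash
python3 -c "
from h import *
t=F['mid']+(.041+.048)*U+.0003*N
go(*t,.0625,10.3)"
```

```text
t56.62 pos [ 0.5676 -0.1195  0.1058] head 10.39 j [ 34.  39. -42. 115.  39.  42. -22.] F [-0.2  1.1  1.8] grip 0.002
 roll 0.0015 rad  x -0.0005 y 0.0013 z 0.0433 rows>=0.7
```

send_rows(rows=[{"jaw":1,"x":0,"y":0.0015,"z":0.007,"roll":0},{"jaw":1,"x":0,"y":0,"z":0.007,"roll":0},{"jaw":1,"x":0,"y":0,"z":0.007,"roll":0},{"jaw":1,"x":0,"y":0,"z":0,"roll":0}])

```text
clock: 57.12
eef_pos: [0.5681, -0.1212, 0.0854]
tool_rot: [[0.984, 0.18, -0.001], [0.18, -0.984, 0.0], [-0.0, -0.0, -1.0]]
force: [0.6, 1.4, 2.7]
grip_width: 0.005
```

send_rows(rows=[{"jaw":1,"x":0,"y":0,"z":0.007,"roll":0},{"jaw":1,"x":0,"y":0,"z":0.007,"roll":0},{"jaw":1,"x":0,"y":0,"z":0.007,"roll":0},{"jaw":1,"x":0,"y":0,"z":0.002,"roll":0},{"jaw":1,"x":0,"y":0,"z":0,"roll":0},{"jaw":1,"x":0,"y":0,"z":0,"roll":0}])

```text
clock: 57.88
eef_pos: [0.5683, -0.1215, 0.0628]
tool_rot: [[0.984, 0.18, -0.0], [0.18, -0.984, -0.0], [-0.0, 0.0, -1.0]]
force: [0.2, 0.0, -0.8]
grip_width: 0.004
```

Snapped. Retreat up and clear, and check everything.

send_rows(rows=[{"jaw":1,"x":0,"y":0.005,"z":-0.02,"roll":0},{"jaw":0,"x":0,"y":0,"z":-0.05,"roll":0},{"jaw":0,"x":0,"y":0.01,"z":-0.05,"roll":0},{"jaw":0,"x":0,"y":0.02,"z":-0.05,"roll":0},{"jaw":0,"x":0,"y":0.02,"z":-0.05,"roll":0},{"jaw":0,"x":0,"y":0,"z":0,"roll":0},{"jaw":0,"x":0,"y":0,"z":0,"roll":0}])

```text
clock: 58.75
eef_pos: [0.5775, -0.1753, 0.2823]
tool_rot: [[0.984, 0.18, -0.001], [0.18, -0.984, -0.0], [-0.001, 0.0, -1.0]]
force: [-0.2, 0.5, -0.6]
grip_width: 0.496
```

```bash
python3 -c "
from h import *
d=snap('wrist','w27');snap('top','top27');s=snap('scene','scene27');print(d['s']['clock'],d['s']['eef_pos'])
a=cv2.imread('pics/scene27.png');cv2.imwrite('pics/c27.png',cv2.resize(a[150:270,180:350],None,fx=4.4,fy=4.4,interpolation=cv2.INTER_CUBIC))
"
```

```text
58.75 [ 0.57750708 -0.1753469   0.28227595]
```

View pics/c27.png

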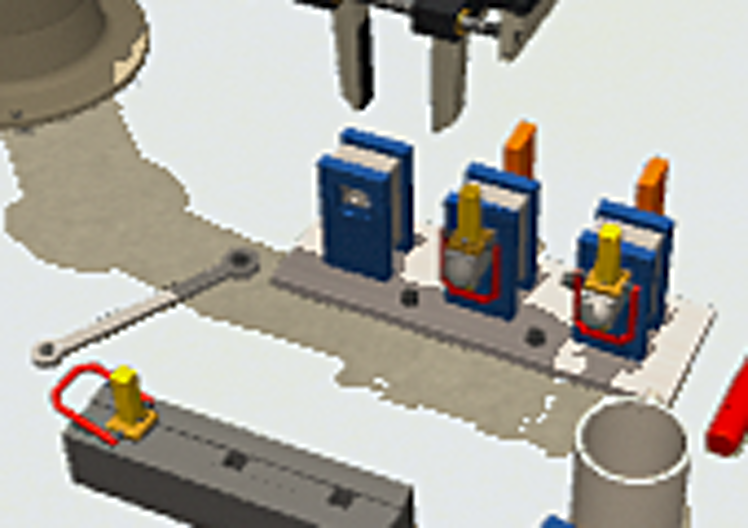

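View pics/w27.png

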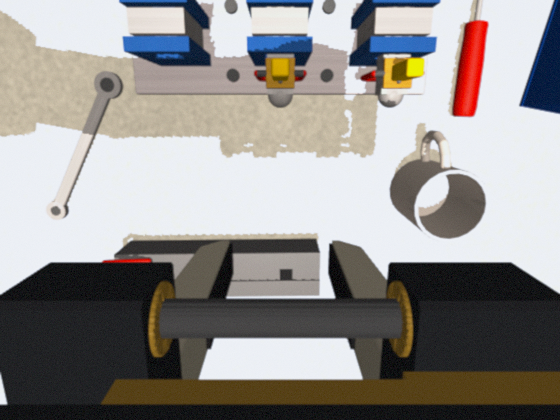

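View pics/top27.png

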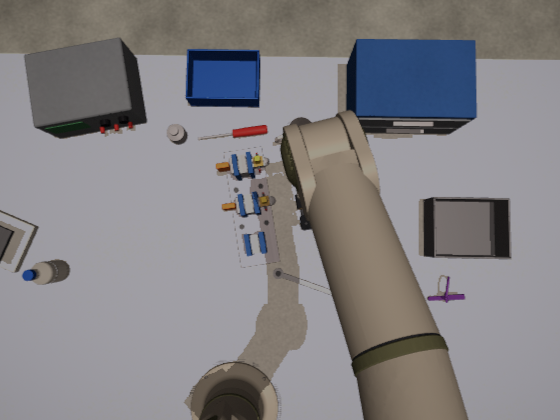

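```bash
python3 -c "
from h import *
d=load('w27')
for f,q,n in (('mid',(281,68),(281,107)),('far',(407,67),(390,107))):
  D=onz(d,*q,.145)[:2]-F[f];E=onz(d,*n,.085)[:2]-F[f];print(f,'knob',D@U,D@N,'nose end',E@U,'expect .041/.071')
a=cv2.imread('pics/w27.png');cv2.imwrite('pics/c28.png',cv2.resize(a[0:115,230:450],None,fx=3.6,fy=3.6,interpolation=cv2.INTER_CUBIC))
"
```

```text
mid knob 0.041868290959786586 0.0009078053828310758 nose end 0.0703027130887158 expect .041/.071
far knob 0.04103733559664868 -0.006283488358147725 nose end 0.07020390035471852 expect .041/.071
```

View pics/c28.png

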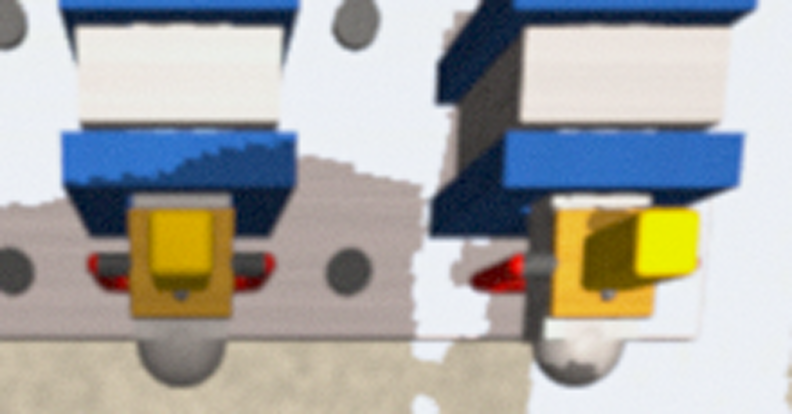

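```bash
python3 -c "
from h import *
print(order.hand_in())"
```

```text
the job is handed in; nothing more can be done
None
```

I found two clevis pins on the bench. I pushed both by their handles from the entry side until fully home, one in the fork farthest from the robot and one in the middle fork. Each is locked with a linchpin from the grey block and its ring is snapped shut. I handed the job in at about 59 s of the 210 s; the hand-in reports no verdict.

- **Seating:** both heads stopped against the fork face and did not move further under about 12 N of push. The last picture puts both nose ends at 70 mm along the fork axis, measured from its middle, against 71 mm expected.
- **Linchpins:** both collars came to rest at the expected height. The first took about 21 N of downward force when I pressed it onto the pin and the second about 6 N. In the last view both stand upright, with the knobs 41–42 mm along, against 41 mm expected.
- **Rings:** the force dropped to about zero as each ring snapped over. Both hang shut around the pin ends in the scene image.
- **Left alone:** the third linchpin still stands in the block. The wrench, screwdriver, weight and purple look-alikes were not touched, and I saw no pin knocked aside.
- **Disagreement in the checks:** the cross holes measured about 1 mm nearer the fork than the drawing says, and about 17 mm long instead of 14 mm. Both linchpins still went in without resistance. My first pixel for the far knob put it 6 mm to one side. In the close crop the knob top was 8 pixels over, which by my estimate puts it on the axis; I did not recompute it.

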